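Slide the dishwasher tablets down the funnel into the jar

ROBOT

A 7-joint arm with a two-finger parallel gripper is mounted at the origin on the work surface. World frame = base frame: x ahead of the robot, y to its left, z up, the work surface at z = 0. Lengths are in m, angles in rad, forces in N, time in s.
With the tool pointing down it reaches from about 0.425 to 0.925 m from the base axis. Payload 6.8 kg.
Tool frame: the origin (TCP) lies at the very end of the fingers, on their centre line; the grasp point (between the pads) lies 19 mm behind it; y points along the fingers, z is the direction in which the jaws open and shut, and the axes are right-handed (so a half turn about y gives the same grasp; the last joint's range is limited). The gripper opens to 88 mm and grips with 3 to 60 N. Pads are 20 mm wide; open, the fingers measure 115 mm over their backs; the gripper's body (75 mm by 178 mm) begins 61 mm behind the grasp point.
Start: joints at [1.002, 0.477, 0.022, 1.555, -0.011, 1.109, -0.083], TCP at [0.3, -0.605, 0.223] pointing down, gripper open.
Joint ranges: [-2.96, 2.96], [-0.34, 2.1], [-1.41, 1.46], [0.24, 2.44], [-1.37, 4.51], [0.17, 1.92], [-2.96, 2.96]. Speed limits (rad/s): [2.39, 2.39, 3.14, 3.14, 3.14, 3.14, 3.14].

INTERFACE

Orientations are given as a unit quaternion [w, x, y, z].
In Python, from workcell import monitor, grab_frame, camera_info, r gives the robot as it stands. The module is installed in compiled form; this text tells all that it offers.
- The arm moves only by the tool move_arm, never from a script. Its argument "targets" is a list of rows, each a list of 7 numbers: the shift along the world's x, y, z in m, then the turn, a rotation vector about the world's x, y, z in degrees, then the finger opening in m, from 0 to 0.0878. A call has 1 to 5 rows; each row shifts and turns the pose as measured when the row begins; what a row does not reach is not made up. A row lasts 1/12 s, in which the tool goes at most 41.7 mm and 7.16 degrees, less where a joint would pass 70% of its speed; a pose out of reach is approached as far as the arm can. A call is refused whole if a number of a shift passes 0.0417 or a number of a turn 7.16, either way. A call with a gripper value outside its range is refused whole. The fingers move at their own pace and stop on an object; the grip force is fixed at half the most. Time passes only in rows, so rows that do not move let the fingers close. It gives the time, the measured TCP pose, the force and the opening at its end, in the units of the state.
- monitor.observe(): the state, without advancing time (a new reading comes with each control period).
- grab_frame(name): name is "side" or "top" or "wrist"; returns the picture (384x512x3 uint8, red, green, blue); there is no depth.
- camera_info(name): a dict with "vfov" (degrees; the focal length in pixels is half the picture's height over the tangent of half this angle, whatever the lens; pixels are square), "cx", "cy" (the principal point, pixels), "k1" (the pictures are not rectified: a ray, as slopes to the right and down, at radius r is drawn at 1 + k1 r^2 times it, then the intrinsics apply), "origin" and "attitude" of the camera in the world; the wrist camera has in their place "tool_from_camera" (4x4, takes a point from camera to tool coordinates, whose origin is the TCP and whose axes are the tool frame's). Camera axes: x right, y down, z forward; pixel columns grow to the right and rows downward; lengths in m; the calibration is good to about 2 mm. A picture is of the moment at which its call begins: read the wrist's pose just before it. camera_info takes no time and is no camera call.
- r.close_job(): hands the job in, once; it reports no verdict.
The state is a dict: "time_s": time; "qpos": joint angles; "joint_velocities": joint speeds; "joint_efforts": joint torques, N m; "eef_pos": TCP position; "eef_rot": TCP orientation; "contact_force": force on the tool from outside, world axes, zero at the start; "ft_torque": the same for the moment, N m; "gripper_width": finger opening in m.
Only numpy, scipy, OpenCV 4.12 (cv2) and the standard library are available. Lean on these libraries where they do the work, as an engineer would, in place of code of your own. Each camera call takes 0.05 s, during which the arm holds its last target.

TASK

Pick up the loaded steel scoop from its green mat, carry it level and rest its nose lightly on the rim of the jar-filling stand's funnel, tip just inside the mouth; then tip the scoop there, with the nose still resting lightly on the funnel until the last one is through, so that all four dishwasher tablets slide down into the glass jar below. The funnel's clamp holds only a light load, so feel for the rim and never press hard; spill nothing and leave the jar and the other goods where they stand. Then lay the empty scoop flat on its mat again and let go.

Things in the scene. Friction and masses are not known exactly. Their poses are not given: they have to be found in the camera images.
- scoop_grip (a point): Place to hold the loose steel scoop (0.18 to 0.28 kg, four tablets in it): centre of its level black flat-sided grip's holding zone, grip 100 mm long, 22 wide, 24 high. 32 mm above the scoop's flat underside, 40 mm behind the trough's back wall. Axes: -x to the nose, +x to the grip's end, y across, z up. Centre of mass about 90 mm towards the nose; in the fingers the nose can sag a few mm.
- scoop_nose (a point): Middle of the scoop's open front edge, at its underside: 190 mm from scoop_grip along -x, 32 mm below it; axes as scoop_grip. Straight flat-bottomed trough 150 mm long, 35 mm wide outside, 30 mm inside, floor 3 mm thick, walls 28 mm high at the back, 19 mm over the front 50 mm. Tablets begin to slide when it slopes nose down by some 15 to 24 degrees, and run well at 35.
- scoop_end (a point): rear end of the scoop's black grip: 60 mm from scoop_grip along +x; axes as scoop_grip
- stand_axis (a point): Point on the vertical axis of the steel funnel of the fixed jar-filling stand, on the stand's base plate, 10 mm above the counter (not at the funnel's height). The funnel's rim lies 155 to 192 mm above the counter, wherever it was last clamped by hand: its height is not reported and must be seen or felt. Pushed down with some 12 N its clamp gives way. -x points to the post.
- stand: The stand: base plate 210 x 170 x 10 mm (origin at the centre of its underside), post 16 mm thick and 208 mm high, 85 mm from the origin towards -x, on which the funnel's arm is clamped. Funnel: round, mouth 74 mm clear at the rim (80 mm outside), 55 mm high, narrowing to a spout 49 mm clear. Its axis lies 20 mm from the origin along +x. Nothing stands on the +x side of the funnel.
- jar_rim (a point): centre of the mouth, level with the rim, of the open empty glass jar standing loose under the funnel on the stand's base plate; 100 mm high, body 96 mm across, mouth 66 mm clear, 0.32 to 0.52 kg; z up
- mat_top (a point): centre of the top face of the green rubber scoop mat, fixed to the counter, 4 mm thick; 320 mm along its x, 150 mm along its y
- tab1_center (a point): centre of dishwasher tablet 1 of 4 (1 nearest the nose), loose in the scoop; 30 x 22 x 14 mm, 14 g, white with a blue top and a red dot; z is its thickness
- tab2_center (a point): centre of dishwasher tablet 2 of 4 (1 nearest the nose), loose in the scoop; 30 x 22 x 14 mm, 14 g, white with a blue top and a red dot; z is its thickness
- tab3_center (a point): centre of dishwasher tablet 3 of 4 (1 nearest the nose), loose in the scoop; 30 x 22 x 14 mm, 14 g, white with a blue top and a red dot; z is its thickness
- tab4_center (a point): centre of dishwasher tablet 4 of 4 (1 nearest the nose), loose in the scoop; 30 x 22 x 14 mm, 14 g, white with a blue top and a red dot; z is its thickness
- full_jar_center (a point): centre of a full brown jar with green lid, 86 mm across, 135 mm high, loose bystander on the counter
- pickle_jar_center (a point): centre of a pickle jar with yellow lid, 72 mm across, 105 mm high, loose bystander
- tomato_tin_center (a point): centre of a red-labelled tin, 74 mm across, 110 mm high, loose bystander
- bean_tin_center (a point): centre of a teal-labelled tin, 66 mm across, 90 mm high, loose bystander
- juice_carton_center (a point): centre of a red and green carton, 60 x 65 x 115 mm high, loose bystander
- counter_brush_grip (a point): handle of a 200 mm long counter brush lying on the counter, loose bystander
- jar: the same open glass jar; origin at the centre of its underside, z up
- scoop: the same scoop; origin at the centre of its trough's underside, 75 mm behind the nose edge (scoop_grip lies at x 115, z 32 mm from it); axes as scoop_grip

How it is judged:
On the way, in this order (a step that is already met when the one before it is completed fails the run):
1. the scoop is lifted clear of its mat with the four tablets still in it (height (world z) of scoop_grip above 0.1 m and x of each of tab1_center, tab2_center, tab3_center, tab4_center in the frame of scoop_grip above -0.195 m and z of tab1_center in the frame of scoop_grip between -0.035 and 0.02 m and z of tab2_center in the frame of scoop_grip between -0.035 and 0.02 m and z of tab3_center in the frame of scoop_grip between -0.035 and 0.02 m and z of tab4_center in the frame of scoop_grip between -0.035 and 0.02 m), for 0.2 s.
2. the nose rests on the funnel, its tip inside the funnel's mouth, the four tablets still in the scoop (contact force between scoop and stand above 0.3 N and horizontal distance between scoop_nose and stand_axis below 0.036 m and x of each of tab1_center, tab2_center, tab3_center, tab4_center in the frame of scoop_grip above -0.195 m and z of tab1_center in the frame of scoop_grip between -0.035 and 0.02 m and z of tab2_center in the frame of scoop_grip between -0.035 and 0.02 m and z of tab3_center in the frame of scoop_grip between -0.035 and 0.02 m and z of tab4_center in the frame of scoop_grip between -0.035 and 0.02 m), for 0.3 s.
3. the scoop is tipped, its nose still resting on the funnel, and all four tablets have slid through into the jar (contact force between scoop and stand above 0.3 N and horizontal distance between scoop_nose and stand_axis below 0.036 m and angle between scoop_grip's own z axis and vertical above 0.3 rad and z of tab1_center in the frame of jar_rim between -0.105 and -0.02 m and horizontal distance between each of tab1_center, tab2_center, tab3_center, tab4_center and jar_rim below 0.045 m and z of tab2_center in the frame of jar_rim between -0.105 and -0.02 m and z of tab3_center in the frame of jar_rim between -0.105 and -0.02 m and z of tab4_center in the frame of jar_rim between -0.105 and -0.02 m), for 0.2 s.
At the end, for the whole second after the job is handed in: All four tablets lie inside the jar, more than 20 mm below its rim; the jar stands upright (within about 3 degrees) within 20 mm of where it stood; the empty scoop lies flat on the mat, nose and grip end both over it, upright and at rest, let go (z of tab1_center in the frame of jar_rim between -0.105 and -0.02 m and horizontal distance between each of tab1_center, tab2_center, tab3_center, tab4_center and jar_rim below 0.045 m and z of tab2_center in the frame of jar_rim between -0.105 and -0.02 m and z of tab3_center in the frame of jar_rim between -0.105 and -0.02 m and z of tab4_center in the frame of jar_rim between -0.105 and -0.02 m and x of scoop_nose in the frame of mat_top between -0.16 and 0.16 m and y of scoop_nose in the frame of mat_top between -0.075 and 0.075 m and x of scoop_end in the frame of mat_top between -0.16 and 0.16 m and y of scoop_end in the frame of mat_top between -0.075 and 0.075 m and angle between each of scoop_grip, jar_rim's own z axis and vertical below 0.06 rad and z of scoop_nose in the frame of mat_top below 0.006 m and linear speed of each of scoop, jar below 0.02 m/s and distance of jar_rim from where it was at the start of the episode below 0.02 m); the robot touches nothing.
It fails at once if the scoop is pressed or knocked against the funnel or its stand with more than 10 N (contact force between scoop and stand above 10 N).
It fails at once if the jar is shoved more than 20 mm or tipped more than about 10 degrees (distance of jar_rim from where it was at the start of the episode above 0.02 m or angle between jar_rim's own z axis and vertical above 0.18 rad).
It fails at once if a bystander is moved by more than 20 mm (distance of any of full_jar_center, pickle_jar_center, tomato_tin_center, bean_tin_center, juice_carton_center, counter_brush_grip from where it was at the start of the episode above 0.02 m).
It also fails if it takes over 72 s, if anything falls off the work surface, if the arm or the gripper's body presses on something with over 40 N, if the wrist force passes 120 N, or if a joint passes its speed limit or range.

## Working session

There is one attempt and no reset: what is moved stays moved. The work goes in short steps, Python scripts to look and compute and a tool call to move; the robot and the scene stay as the last step left them, time stands still between calls to the robot, and variables do not carry over. Pictures are saved under pics/ and viewed, and the job is handed in when it is done.

Besides the shell and the picture viewer there is one more tool, called after "Request:" in YAML: its name, and indented under it one key for each argument. move_arm: Moves the arm, as the interface text tells. Its arguments: {"type":"object","properties":{"targets":{"type":"array"}},"required":["targets"]}

```bash
mkdir -p pics; ls
cat > h.py <<'E'
import numpy as np, cv2
from workcell import monitor, grab_frame, camera_info, r
E
python3 - <<'E'
from h import *
s=monitor.observe()
for k,v in s.items(): print(k,np.round(v,4))
for n in ["side","top","wrist"]:
    print(n,camera_info(n)); cv2.imwrite(f"pics/{n}0.png",grab_frame(n)[:,:,::-1])
E
```

```text
pics
time_s 0.0
qpos [ 1.0019  0.4778  0.0223  1.5564 -0.0115  1.1093 -0.0831]
joint_velocities [ 0.0003  0.0026  0.0002 -0.0004 -0.0002 -0.0004 -0.0006]
joint_efforts [ 3.00000e-04 -5.82858e+01  1.53430e+00 -2.72606e+01 -5.45000e-02
  1.69000e-02  1.00000e-04]
eef_pos [ 0.2999 -0.6041  0.2217]
eef_rot [ 0.1613 -0.1617  0.689  -0.6878]
contact_force [-0.6147  0.3767 -0.3017]
ft_torque [-0.0269 -0.0618 -0.007 ]
gripper_width 0.0878
side {'vfov': 43.3356836045637, 'cx': 254.4762767590921, 'cy': 186.3669446871159, 'k1': -0.12483480048404773, 'origin': array([0.14843621, 1.07147855, 0.78709653]), 'attitude': array([ 0.09183182, -0.14952726,  0.85680431, -0.48486585])}
top {'vfov': 42.56646938888154, 'cx': 251.69958678294412, 'cy': 187.60171295868406, 'k1': -0.16213239221598857, 'origin': array([ 0.26984159, -0.01111176,  1.34395621]), 'attitude': array([-0.07892983,  0.71314968, -0.69247917,  0.07523444])}
wrist {'vfov': 61.661911360197834, 'cx': 255.82775429034464, 'cy': 189.8778608738554, 'k1': -0.04808378683126027, 'tool_from_camera': array([[ 6.60759954e-04,  9.57161223e-01,  2.89554756e-01,
        -7.94890426e-02],
       [-5.57081193e-05, -2.89554783e-01,  9.57161441e-01,
        -1.62857662e-01],
       [ 9.99999780e-01, -6.48584500e-04, -1.38004554e-04,
         3.05360280e-04],
       [ 0.00000000e+00,  0.00000000e+00,  0.00000000e+00,
         1.00000000e+00]])}
```

View pics/side0.png

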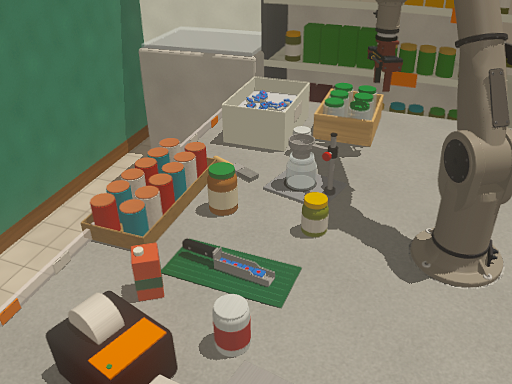

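View pics/top0.png

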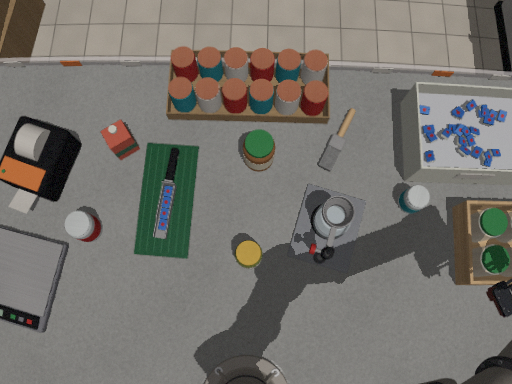

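View pics/wrist0.png

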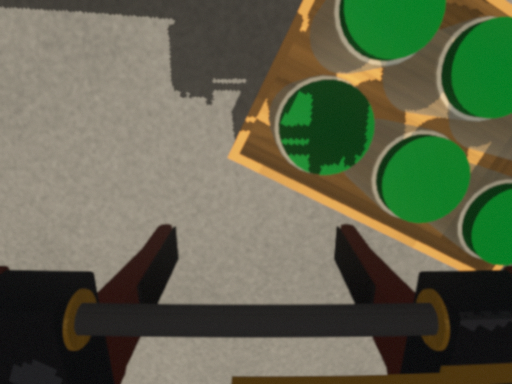

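```bash
cat > h.py <<'E'
import numpy as np, cv2
from scipy.spatial.transform import Rotation as R
from workcell import monitor, grab_frame, camera_info, r
def Rq(q): return R.from_quat([q[1],q[2],q[3],q[0]])
def cam(n,s=None):
    c=camera_info(n); f=192/np.tan(np.radians(c['vfov']/2))
    if n=='wrist':
        s=s or monitor.observe(); T=c['tool_from_camera']; Rt=Rq(s['eef_rot']).as_matrix()
        Rc=Rt@T[:3,:3]; o=np.array(s['eef_pos'])+Rt@T[:3,3]
    else: Rc=Rq(c['attitude']).as_matrix(); o=np.array(c['origin'])
    return dict(f=f,cx=c['cx'],cy=c['cy'],k=c['k1'],R=Rc,o=o)
def ray(c,u,v):
    xd=np.array([(u-c['cx'])/c['f'],(v-c['cy'])/c['f']]); x=xd.copy()
    for _ in range(30): x=xd/(1+c['k']*(x@x))
    d=c['R']@np.array([x[0],x[1],1]); return d/np.linalg.norm(d)
def onz(c,u,v,z):
    d=ray(c,u,v); return c['o']+d*(z-c['o'][2])/d[2]
def proj(c,p):
    q=c['R'].T@(np.array(p)-c['o']); x=q[:2]/q[2]; x=x*(1+c['k']*(x@x)); return np.array([c['cx']+c['f']*x[0],c['cy']+c['f']*x[1]])
def tri(obs):
    A=np.zeros((3,3));b=np.zeros(3)
    for c,u,v in obs:
        d=ray(c,u,v);P=np.eye(3)-np.outer(d,d);A+=P;b+=P@c['o']
    p=np.linalg.solve(A,b); return p,[np.round(proj(c,p)-[u,v],1) for c,u,v in obs]
E
python3 - <<'E'
from h import *
t=cv2.imread("pics/top0.png");s=cv2.imread("pics/side0.png")
def crop(im,x0,y0,x1,y1,k,n): cv2.imwrite(n,cv2.resize(im[y0:y1,x0:x1],None,fx=k,fy=k,interpolation=cv2.INTER_CUBIC))
crop(t,130,135,210,265,4.5,"pics/t_scoop.png")
crop(t,280,175,380,275,6,"pics/t_stand.png")
crop(s,260,120,350,205,7,"pics/s_stand.png")
crop(s,160,230,310,305,5,"pics/s_scoop.png")
E
```

```text
(no output)
```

View pics/t_scoop.png

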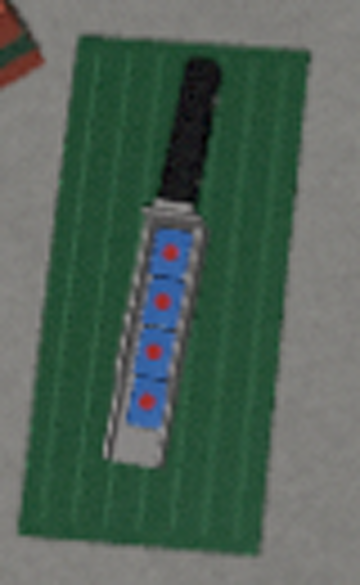

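View pics/t_stand.png

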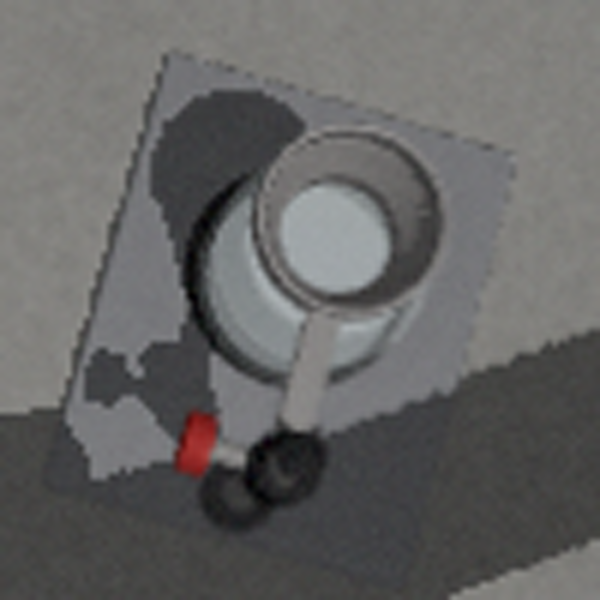

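View pics/s_stand.png

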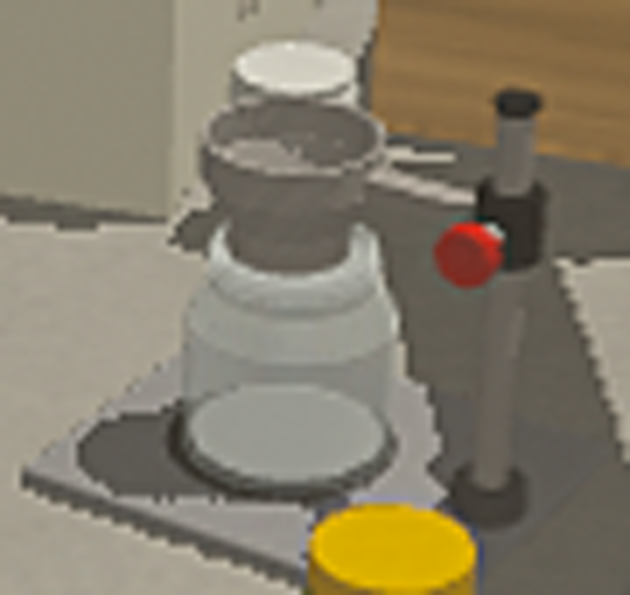

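View pics/s_scoop.png

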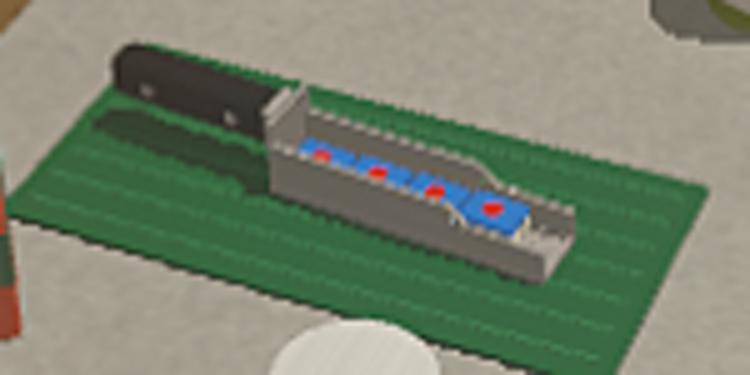

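Run:
```python
from h import *
T=cam('top');S=cam('side')
def f(X,x0,k): return (X[0]+.5)/k-.5+x0[0],(X[1]+.5)/k-.5+x0[1]
ts=lambda *X:f(X,(280,175),6); tc=lambda *X:f(X,(130,135),4.5); ss=lambda *X:f(X,(260,120),7); sc=lambda *X:f(X,(160,230),5)
P=[onz(T,*ts(*x),0.01) for x in [(168,50),(517,153),(48,487)]]
print("base",np.round(P,4), [np.linalg.norm(P[0]-P[i]) for i in (1,2)])
print("basectr",(P[1]+P[2])/2, "yaw +x", (P[0]-P[2]), np.degrees(np.arctan2(*(P[0]-P[2])[[1,0]])))
print("baseleft side corner",onz(S,*ss(22,472),0.01))
print("rim",tri([(T,*ts(347.5,222)),(S,*ss(293,141))]))
for n,(a,b) in dict(post=((285,465),(520,103))).items(): print(n,tri([(T,*ts(*a)),(S,*ss(*b))]))
print("jar base side",onz(S,*ss(292,437),0.01))
print("mat",np.round([onz(T,*tc(*x),0.004) for x in [(80,35),(311,50),(262,553),(18,534)]],4))
print("matside",np.round([onz(S,*sc(*x),0.004) for x in [(708,189),(8,214)]],4))
print("nose T",np.round([onz(T,*tc(*x),z) for x,z in [((105,458),.023),((162,466),.023),((135,464),.006)]],4))
print("nose S",np.round([onz(S,*sc(*x),z) for x,z in [((541,284),.004),((572,241),.004)]],4))
print("grip end T",np.round(onz(T,*tc(204,60),.042),4),"front",np.round(onz(T,*tc(180,203),.042),4), 'trough back',np.round(onz(T,*tc(175,209),.032),4))
print("tabs", np.round([onz(T,*tc(*x),.021) for x in [(147,402),(154,352),(162,302),(171,253)]],4))
```

```text
base [[ 0.5837 -0.1547  0.01  ]
 [ 0.5396 -0.3177  0.01  ]
 [ 0.3803 -0.1021  0.01  ]] [np.float64(0.16880416935633186), np.float64(0.21015967781903025)]
basectr [ 0.45992301 -0.20987704  0.01      ] yaw +x [ 0.20345369 -0.05266578  0.        ] -14.512954018059906
baseleft side corner [ 0.58081841 -0.15043649  0.01      ]
rim (array([ 0.47839334, -0.21238091,  0.16099193]), [array([0., 0.]), array([-0., -0.])])
post (array([ 0.37492254, -0.17965787,  0.20872279]), [array([-0. , -0.2]), array([0.1, 0. ])])
jar base side [ 0.47511643 -0.21956631  0.01      ]
mat [[0.6913 0.3035 0.004 ]
 [0.6849 0.1548 0.004 ]
 [0.3677 0.168  0.004 ]
 [0.3735 0.3183 0.004 ]]
matside [[0.366  0.1737 0.004 ]
 [0.6846 0.3068 0.004 ]]
nose T [[0.4198 0.2637 0.023 ]
 [0.4162 0.2287 0.023 ]
 [0.4187 0.2484 0.006 ]]
nose S [[0.4218 0.2657 0.004 ]
 [0.4175 0.2321 0.004 ]]
grip end T [0.665  0.2159 0.042 ] front [0.5742 0.2246 0.042 ] trough back [0.5727 0.2293 0.032 ]
tabs [[0.455  0.2406 0.021 ]
 [0.4857 0.2384 0.021 ]
 [0.5168 0.2355 0.021 ]
 [0.5475 0.2319 0.021 ]]
```

Run:
```python
from h import *
s=monitor.observe(); M=Rq(s['eef_rot']).as_matrix(); print(M.round(3))
a=np.radians(-7.2); y=np.array([-np.sin(a),np.cos(a),0])
for z in (y,-y):
    yy=np.array([0,0,-1.]); x=np.cross(yy,z); G=np.c_[x,yy,z]
    print(np.degrees((R.from_matrix(G)*R.from_matrix(M).inv()).as_rotvec()).round(1), G.round(3).tolist())
T=cam('top');S=cam('side')
for n,a,b,h in [('full',(259,140),(222,171),.135),('pickle',(248,252),(316,201),.105),('tom',(80,224),(232,305),.11),('bean',(416,197),(302,131),.09),('carton',(117,135),(145,251),.115)]:
    print(n,tri([(T,*a),(S,*b)])[0].round(3),onz(T,*a,h).round(3))
print(onz(T,335,150,0.02),onz(T,350,112,0.02))
```

```text
[[-0.896 -0.001  0.445]
 [-0.445  0.001 -0.896]
 [ 0.    -1.    -0.001]]
[ 0.000e+00 -1.000e-01  1.464e+02] [[0.992, 0.0, 0.125], [-0.125, 0.0, 0.992], [0.0, -1.0, 0.0]]
[ -0.1  -0.  -33.6] [[-0.992, 0.0, -0.125], [0.125, 0.0, -0.992], [0.0, -1.0, -0.0]]
full [ 0.662 -0.017  0.125] [ 0.664 -0.016  0.135]
pickle [0.378 0.004 0.094] [0.379 0.004 0.105]
tom [0.436 0.442 0.103] [0.435 0.439 0.11 ]
bean [ 0.536 -0.437  0.085] [ 0.535 -0.435  0.09 ]
carton [0.678 0.363 0.114] [0.675 0.361 0.115]
[ 0.67881215 -0.23085519  0.02      ] [ 0.79471472 -0.27599224  0.02      ]
```

Request:
move_arm:
  targets:
    - [0.02,0.01,0.015,0,0,4]
    - [0.025,0.015,0.025,0,0,7]

```text
validation failed for argument at $.ta...
```

Request:
move_arm:
  targets:
    - [0.025,0.015,0.025,0,0,7,0.0878]

```text
time_s: 0.23
eef_pos: [0.3169, -0.5904, 0.2418]
eef_rot: [0.197, -0.203, 0.681, -0.675]
contact_force: [-0.4, -0.5, -2.0]
gripper_width: 0.0874
```

Request:
move_arm:
  targets:
    - [0.027,0.02,0.02,0,0,7,0.0878]
    - [0.025,0.022,0.02,0,0,7,0.0878]
    - [0.022,0.027,0.02,0,0,7,0.0878]
    - [0.022,0.03,0.015,0,0,7,0.0878]
    - [0.02,0.035,0.01,0,0,7,0.0878]

```text
time_s: 0.65
eef_pos: [0.4324, -0.4566, 0.329]
eef_rot: [0.394, -0.404, 0.586, -0.582]
contact_force: [0.3, -0.0, 0.1]
gripper_width: 0.0879
```

Request:
move_arm:
  targets:
    - [0.02,0.035,0.005,0,0,7,0.0878]
    - [0.02,0.035,0,0,0,7,0.0878]
    - [0.018,0.037,0,0,0,7,0.0878]
    - [0.015,0.038,0,0,0,7,0.0878]
    - [0.015,0.038,0,0,0,7,0.0878]

```text
time_s: 1.07
eef_pos: [0.5233, -0.269, 0.3374]
eef_rot: [-0.554, 0.564, -0.431, 0.434]
contact_force: [0.3, 0.5, -0.3]
gripper_width: 0.0881
```

Request:
move_arm:
  targets:
    - [0.01,0.04,0,0,0,7,0.0878]
    - [0.01,0.04,0,0,0,7,0.0878]
    - [0.01,0.04,0,0,0,7,0.0878]
    - [0.01,0.04,0,0,0,7,0.0878]
    - [0.01,0.04,0,0,0,7,0.0878]

```text
time_s: 1.48
eef_pos: [0.5721, -0.0668, 0.3368]
eef_rot: [-0.66, 0.67, -0.237, 0.243]
contact_force: [0.3, -0.0, -0.1]
gripper_width: 0.0879
```

Request:
move_arm:
  targets:
    - [0,0.041,-0.005,0,0,7,0.0878]
    - [0,0.041,-0.01,0,0,7,0.0878]
    - [0,0.041,-0.01,0,0,7,0.0878]
    - [0,0.04,-0.01,0,0,7,0.0878]
    - [0,0.04,0,0,0,7,0.0878]

```text
time_s: 1.9
eef_pos: [0.5719, 0.1372, 0.3021]
eef_rot: [-0.703, 0.71, -0.019, 0.028]
contact_force: [0.2, -0.7, 0.6]
gripper_width: 0.0878
```

Request:
move_arm:
  targets:
    - [-0.005,0.04,0,0,0,3,0.0878]
    - [-0.005,0.03,0,0,0,0,0.0878]
    - [0,0.01,0,0,0,0,0.0878]
    - [0,0,0,0,0,0,0.0878]

```text
time_s: 2.23
eef_pos: [0.557, 0.2306, 0.3004]
eef_rot: [-0.705, 0.709, 0.006, 0.0]
contact_force: [-0.2, -1.2, 0.3]
gripper_width: 0.0883
```

```bash
cat > look.py <<'E'
from h import *
import sys,json
def snap(n,name):
    s=monitor.observe(); cv2.imwrite(f"pics/{name}.png",grab_frame(n)[:,:,::-1])
    json.dump({k:np.array(v).tolist() for k,v in s.items()},open(f"pics/{name}.json","w")); return s
if __name__=="__main__":
    s=snap(sys.argv[1],sys.argv[2]); print(np.round(s['time_s'],2),np.round(s['eef_pos'],4),np.round(s['eef_rot'],4),np.round(s['qpos'],3),np.round(s['contact_force'],2))
E
python3 look.py wrist w1
```

```text
2.23 [0.557  0.2306 0.3004] [-7.054e-01  7.088e-01  6.100e-03  5.000e-04] [ 0.093  0.395 -0.79   1.605  0.301  1.261  0.829] [-0.21 -1.23  0.3 ]
```

View pics/w1.png

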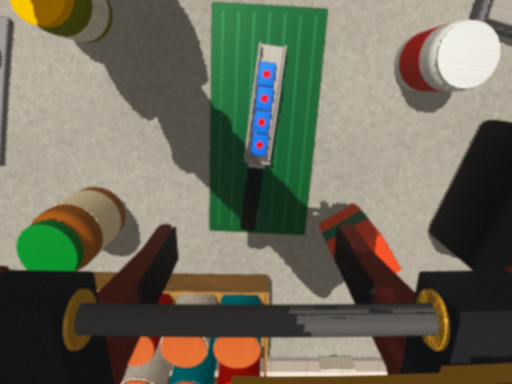

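Run:
```python
from h import *
t=cv2.imread("pics/w1.png")
def crop(im,x0,y0,x1,y1,k,n): cv2.imwrite(n,cv2.resize(im[y0:y1,x0:x1],None,fx=k,fy=k,interpolation=cv2.INTER_CUBIC))
crop(t,200,30,330,240,2.85,"pics/w1c.png")
t=cv2.imread("pics/top0.png");crop(t,95,110,205,190,6,"pics/t_cart.png")
```

```text
(no output)
```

View pics/w1c.png

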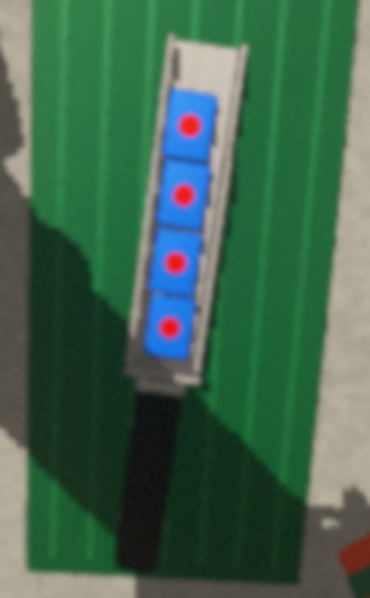

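View pics/t_cart.png

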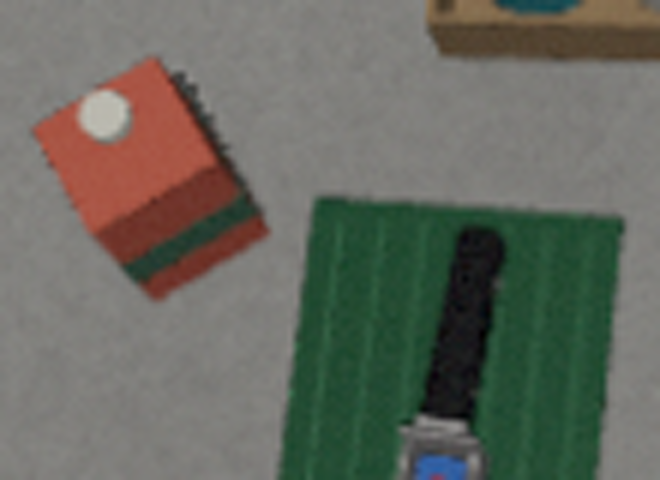

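Run:
```python
from h import *
import json
W=cam('wrist',json.load(open('pics/w1.json')));T=cam('top')
w=lambda X,Y:((X+.5)/2.85-.5+200,(Y+.5)/2.85-.5+30)
c=lambda X,Y:((X+.5)/6-.5+95,(Y+.5)/6-.5+110)
for n,x,z in [('nose',(206,44),.007),('noseL',(172,37),.023),('noseR',(245,45),.023),('back',(164,380),.032),('gF',(159,395),.048),('gE',(136,570),.045)]: print(n,onz(W,*w(*x),z).round(4))
print('tabs',[onz(W,*w(*x),.021).round(4)[:2].tolist() for x in [(190,126),(183,195),(176,263),(169,327)]])
print('matR',[onz(W,*w(*x),.004).round(4)[:2].tolist() for x in [(27,570),(298,583)]])
print('cart',[onz(T,*c(*x),.115).round(4)[:2].tolist() for x in [(33,131),(155,57),(218,168),(93,232)]], [onz(T,*c(*x),.0).round(4)[:2].tolist() for x in [(269,233),(157,300)]])
```

```text
nose [0.4192 0.2489 0.007 ]
noseL [0.4184 0.2331 0.023 ]
noseR [0.4214 0.2656 0.023 ]
back [0.572  0.2309 0.032 ]
gF [0.5756 0.2286 0.048 ]
gE [0.6656 0.2178 0.045 ]
tabs [[0.4559, 0.2418], [0.4865, 0.239], [0.5177, 0.2361], [0.5483, 0.2331]]
matR [[0.6849, 0.157], [0.6913, 0.3054]]
cart [[0.6844, 0.4089], [0.7202, 0.3565], [0.6687, 0.3229], [0.6381, 0.3766]] [[0.6739, 0.3263], [0.6393, 0.378]]
```

```bash
cat >> h.py <<'E'
def goal(yaw,pitch=0):
    """scoop frame: x toward grip end at yaw (deg), pitch nose-down deg; tool = x along scoop x, y = -scoop z, z = scoop y"""
    S=R.from_euler('z',yaw,degrees=True)*R.from_euler('y',-pitch,degrees=True)
    m=S.as_matrix(); return R.from_matrix(np.c_[m[:,0],-m[:,2],m[:,1]]), m
def delta(p,G):
    s=monitor.observe(); print('dpos',(np.array(p)-s['eef_pos']).round(4),'drot',np.degrees((G*Rq(s['eef_rot']).inv()).as_rotvec()).round(2))
E
python3 -c "
from h import *
delta([.597,.226,.017],goal(-7)[0])"
```

```text
dpos [ 0.0399 -0.0036 -0.2835] drot [ 0.33  0.52 -7.41]
```

Request:
move_arm:
  targets:
    - [0.015,-0.003,-0.02,0.3,0.5,-4,0.07]
    - [0.02,-0.001,-0.035,0,0,-3.4,0.06]
    - [0.005,0,-0.04,0,0,0,0.06]
    - [0,0,-0.04,0,0,0,0.06]
    - [0,0,-0.04,0,0,0,0.06]

```text
time_s: 2.7
eef_pos: [0.6087, 0.2161, 0.1305]
eef_rot: [0.706, -0.705, 0.043, -0.058]
contact_force: [-0.1, -1.0, -0.6]
gripper_width: 0.0612
```

```bash
python3 -c "
from h import *
delta([.597,.226,.017],goal(-7)[0])"; python3 look.py wrist w2
```

```text
dpos [-0.0117  0.0099 -0.1135] drot [0.01 1.29 1.19]
2.7 [0.6087 0.2161 0.1305] [ 0.7057 -0.7048  0.0425 -0.0585] [ 0.03   0.602 -0.666  1.693  0.449  0.981  0.629] [-0.13 -1.03 -0.61]
```

View pics/w2.png

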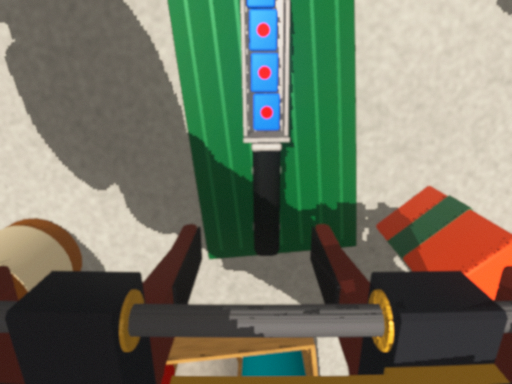

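Request:
move_arm:
  targets:
    - [-0.0117,0.0099,-0.02,0,1.3,1.2,0.06]
    - [0,0,-0.03,0,0,0,0.06]
    - [0,0,-0.025,0,0,0,0.06]
    - [0,0,0,0,0,0,0.06]

```text
time_s: 3.08
eef_pos: [0.5941, 0.2102, 0.0427]
eef_rot: [-0.7, 0.711, -0.053, 0.042]
contact_force: [-0.8, -1.7, -0.3]
gripper_width: 0.06
```

```bash
python3 -c "
from h import *
delta([.597,.226,.017],goal(-7)[0])"
```

```text
dpos [ 0.0029  0.0158 -0.0257] drot [ 0.84 -0.98  0.7 ]
```

Request:
move_arm:
  targets:
    - [0.003,0.0158,0,0.8,-1,0.7,0.06]
    - [0,0,0,0,0,0,0.06]

```text
time_s: 3.25
eef_pos: [0.5992, 0.2237, 0.0446]
eef_rot: [-0.705, 0.706, -0.044, 0.045]
contact_force: [0.2, -0.1, 0.6]
gripper_width: 0.0605
```

```bash
python3 -c "
from h import *
delta([.597,.226,.017],goal(-7)[0]);print(monitor.observe()['joint_velocities'])"
```

```text
dpos [-0.0022  0.0023 -0.0276] drot [0.06 0.13 0.24]
[ 0.05344199 -0.02842395  0.03085767 -0.01874031 -0.00371105  0.06256616
  0.02478935]
```

Request:
move_arm:
  targets:
    - [0,0,0,0,0,0,0.06]

```text
time_s: 3.33
eef_pos: [0.6007, 0.2235, 0.0465]
eef_rot: [-0.706, 0.706, -0.043, 0.047]
contact_force: [-0.6, -0.3, 0.3]
gripper_width: 0.0599
```

```bash
python3 -c "
from h import *
delta([.597,.226,.017],goal(-7)[0]);print(monitor.observe()['joint_velocities'])"
```

```text
dpos [-0.0037  0.0025 -0.0295] drot [0.05 0.28 0.29]
[-0.01026342 -0.02485119 -0.03012713 -0.0193652  -0.01397338 -0.00887111
  0.00375466]
```

Request:
move_arm:
  targets:
    - [-0.004,0.003,-0.015,0,0,0,0.06]
    - [0,0.001,-0.012,0,0,0,0.06]
    - [0,0,0,0,0,0,0.06]

```text
time_s: 3.58
eef_pos: [0.6011, 0.2293, 0.0255]
eef_rot: [0.707, -0.704, 0.04, -0.051]
contact_force: [0.0, -0.3, -0.4]
gripper_width: 0.0598
```

```bash
python3 -c "
from h import *
delta([.597,.226,.017],goal(-7)[0])"
```

```text
dpos [-0.0041 -0.0033 -0.0085] drot [-0.16  0.87  0.34]
```

Request:
move_arm:
  targets:
    - [0,0,0,0,0,0,0.06]

```text
time_s: 3.67
eef_pos: [0.6017, 0.2295, 0.0264]
eef_rot: [0.707, -0.704, 0.04, -0.051]
contact_force: [0.6, -0.2, 0.7]
gripper_width: 0.06
```

```bash
python3 -c "
from h import *
delta([.597,.226,.017],goal(-7)[0])"; python3 look.py wrist w3
```

```text
dpos [-0.0047 -0.0035 -0.0094] drot [-0.17  0.93  0.34]
3.67 [0.6017 0.2295 0.0264] [ 0.707  -0.7042  0.0396 -0.0509] [-0.036  0.728 -0.602  1.75   0.549  0.821  0.544] [ 0.65 -0.21  0.71]
```

View pics/w3.png

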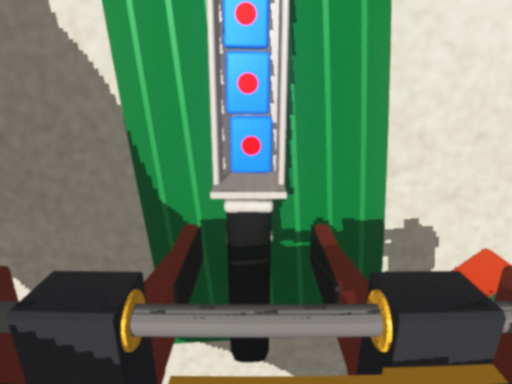

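Request:
move_arm:
  targets:
    - [-0.005,-0.0035,-0.009,0,0.9,0.3,0.06]
    - [0,0,-0.002,0,0,0,0.06]
    - [0,0,0,0,0,0,0.06]

```text
time_s: 3.97
eef_pos: [0.5976, 0.2257, 0.0164]
eef_rot: [0.707, -0.704, 0.043, -0.044]
contact_force: [-0.3, 0.4, -0.5]
gripper_width: 0.0599
```

```bash
python3 -c "
from h import *
delta([.597,.226,.017],goal(-7)[0])"
```

```text
dpos [-0.0006  0.0003  0.0006] drot [-0.21  0.09  0.04]
```

Well aligned; close.

Request:
move_arm:
  targets:
    - [0,0,0,0,0,0,0.03]
    - [0,0,0,0,0,0,0.02]
    - [0,0,0,0,0,0,0.01]
    - [0,0,0,0,0,0,0.0]
    - [0,0,0,0,0,0,0.0]

```text
time_s: 4.38
eef_pos: [0.5978, 0.2252, 0.0163]
eef_rot: [0.707, -0.704, 0.043, -0.044]
contact_force: [1.3, -0.3, -0.4]
gripper_width: 0.0301
```

Request:
move_arm:
  targets:
    - [0,0,0,0,0,0,0.0]
    - [0,0,0,0,0,0,0.0]

```text
time_s: 4.55
eef_pos: [0.5979, 0.2254, 0.0165]
eef_rot: [0.707, -0.704, 0.043, -0.044]
contact_force: [-0.1, -0.1, -1.5]
gripper_width: 0.0222
```

```bash
python3 -c "
from h import *
delta([.597,.226,.017],goal(-7)[0])"
```

```text
dpos [-0.0009  0.0006  0.0005] drot [-0.21  0.08  0.07]
```

Request:
move_arm:
  targets:
    - [0,0,0,0,0,0,0.0]
    - [0,0,0,0,0,0,0.0]
    - [0,0,0.005,0,0,0,0.0]
    - [0,0,0.008,0,0,0,0.0]
    - [0,0,0.01,0,0,0,0.0]

```text
time_s: 4.97
eef_pos: [0.5959, 0.2242, 0.0382]
eef_rot: [0.706, -0.705, 0.044, -0.042]
contact_force: [-0.7, 0.7, -2.5]
gripper_width: 0.0218
```

```bash
python3 -c "
from h import *
delta([.597,.226,.06],goal(-7)[0])"; python3 look.py side s1; python3 -c "
import cv2;t=cv2.imread('pics/s1.png');cv2.imwrite('pics/s1c.png',cv2.resize(t[210:310,150:320],None,fx=4.5,fy=4.5,interpolation=2))"
```

```text
dpos [0.0011 0.0018 0.0218] drot [-0.07 -0.18  0.03]
4.97 [0.5959 0.2242 0.0382] [ 0.7062 -0.7054  0.0445 -0.0422] [-0.017  0.714 -0.62   1.748  0.525  0.854  0.573] [-0.68  0.7  -2.45]
```

View pics/s1c.png

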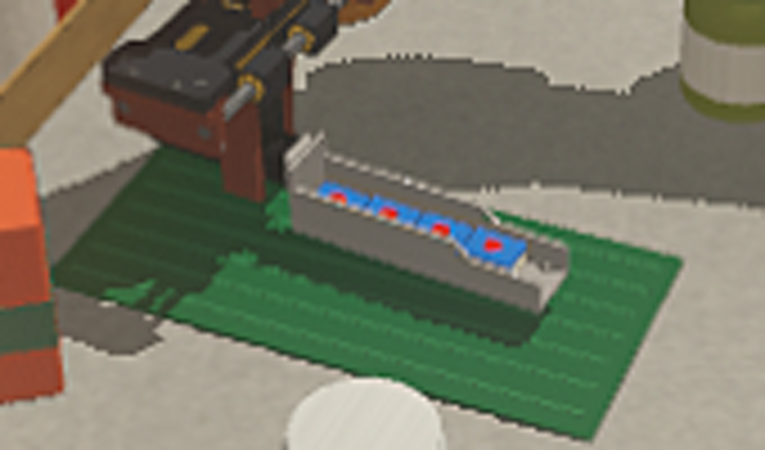

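Request:
move_arm:
  targets:
    - [0,0,0.015,0,0,0,0.0]
    - [0,0,0.02,0,0,0,0.0]
    - [0,0,0.025,0,0,0,0.0]
    - [0,0,0.025,0,0,0,0.0]
    - [0,0,0.025,0,0,0,0.0]

```text
time_s: 5.43
eef_pos: [0.5937, 0.2229, 0.1524]
eef_rot: [-0.705, 0.706, -0.046, 0.041]
contact_force: [0.7, -0.1, -1.7]
gripper_width: 0.022
```

Request:
move_arm:
  targets:
    - [0,0,0.025,0,0,0,0.0]
    - [0,0,0.025,0,0,0,0.0]
    - [0,0,0.02,0,0,0,0.0]
    - [0,0,0.01,0,0,0,0.0]
    - [0,0,0,0,0,0,0.0]

```text
time_s: 5.85
eef_pos: [0.5948, 0.2247, 0.2454]
eef_rot: [0.707, -0.705, 0.041, -0.044]
contact_force: [0.8, -0.7, -3.3]
gripper_width: 0.0222
```

```bash
python3 -c "
from h import *
delta([.597,.226,.24],goal(-7)[0]);s=monitor.observe();print(s['contact_force'],s['ft_torque'])"; python3 look.py side s2; python3 -c "
import cv2;t=cv2.imread('pics/s2.png');cv2.imwrite('pics/s2c.png',cv2.resize(t[150:290,150:320],None,fx=4.5,fy=4.5,interpolation=2))"
```

```text
dpos [ 0.0022  0.0013 -0.0054] drot [-0.19  0.23 -0.08]
[ 0.76452973 -0.73531976 -3.30324189] [ 0.05595824 -0.3849306  -0.0494697 ]
5.85 [0.5948 0.2247 0.2454] [ 0.707  -0.7046  0.0413 -0.044 ] [ 0.067  0.489 -0.735  1.595  0.346  1.187  0.711] [ 0.76 -0.74 -3.3 ]
```

View pics/s2c.png

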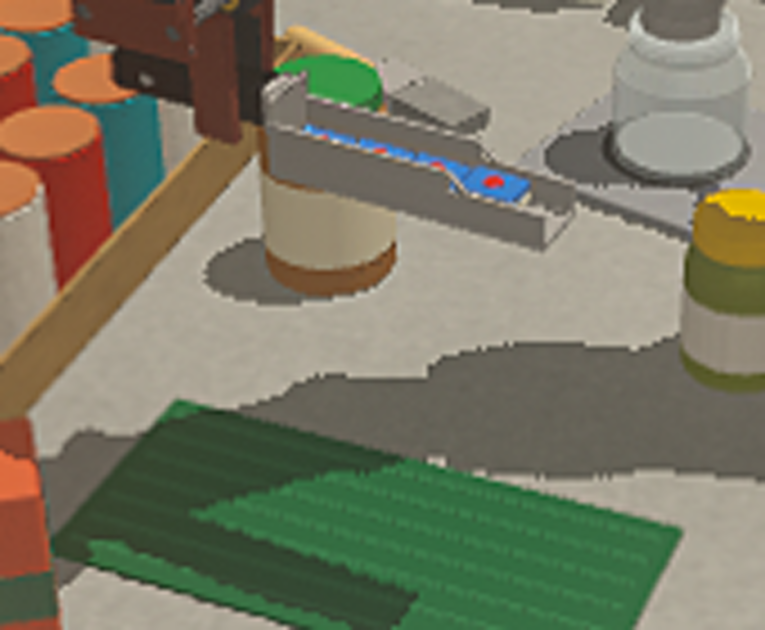

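```bash
cat >> h.py <<'E'
OFF=np.array([-.009,-.0004,-.0195]) # TCP in scoop_grip frame
def scoop_pose(s,sag=0,OFF=OFF):
    """returns f(p_scoopgrip)->world. sag: extra nose-down pitch deg about grasp point relative to tool"""
    M=Rq(s['eef_rot']).as_matrix(); B=np.c_[M[:,0],M[:,2],-M[:,1]] # scoop axes in world (no sag)
    Bs=B@R.from_euler('y',-sag,degrees=True).as_matrix()
    gp=OFF+np.array([0,0,.019]); gw=np.array(s['eef_pos'])+B@[0,0,.019]
    return lambda p: gw+Bs@(np.array(p)-gp)
E
python3 - <<'E'
from h import *
import json
s=json.load(open('pics/s2.json'));S=cam('side')
for sag in (0,1,2,3,4):
    f=scoop_pose(s,sag)
    g=lambda p:((proj(S,f(p))-[150,150]+.5)*4.5-.5).round(1)
    print(sag,'nosebot',g([-.19,.0175,-.032]),'backbot',g([-.04,.0175,-.032]),'backtop',g([-.04,.0175,-.004]),'nosefar',g([-.19,-.0175,-.013]),f([-.19,0,-.032]).round(4))
E
```

```text
0 nosebot [543.  250.3] backbot [268.9 176.5] backtop [265.8 127.4] nosefar [575.2 180.7] [0.4153 0.2469 0.2323]
1 nosebot [541.9 255.7] backbot [268.1 177.2] backtop [265.7 128.3] nosefar [574.6 186.3] [0.4158 0.2468 0.2291]
2 nosebot [540.6 261. ] backbot [267.1 177.9] backtop [265.7 129.2] nosefar [573.9 191.8] [0.4165 0.2468 0.226 ]
3 nosebot [539.2 266.2] backbot [266.2 178.5] backtop [265.6 130.1] nosefar [573.2 197.2] [0.4172 0.2467 0.2229]
4 nosebot [537.7 271.3] backbot [265.3 179.1] backtop [265.5 131. ] nosefar [572.3 202.6] [0.4179 0.2466 0.2198]
```

Request:
move_arm:
  targets:
    - [0,-0.006,0,0,0,0,0.0]
    - [0.001,-0.012,0,0,0,0,0.0]
    - [0.002,-0.018,0,0,0,-0.5,0.0]
    - [0.003,-0.024,0,0,0,-0.5,0.0]
    - [0.004,-0.029,0,0,0,-0.5,0.0]

```text
time_s: 6.32
eef_pos: [0.5992, 0.1364, 0.2377]
eef_rot: [0.707, -0.704, 0.05, -0.045]
contact_force: [0.4, -0.8, -2.1]
gripper_width: 0.0217
```

Request:
move_arm:
  targets:
    - [0.005,-0.03,0,0,0,-0.5,0.0]
    - [0.005,-0.03,0,0,0,-0.5,0.0]
    - [0.005,-0.03,0,0,0,-0.5,0.0]
    - [0.005,-0.03,0,0,0,-0.5,0.0]
    - [0.005,-0.03,0,0,0,-0.5,0.0]

```text
time_s: 6.73
eef_pos: [0.619, -0.0274, 0.2286]
eef_rot: [-0.704, 0.704, -0.071, 0.057]
contact_force: [1.6, -0.3, -2.5]
gripper_width: 0.0222
```

```bash
python3 -c "
from h import *
delta([.675,-.266,.245],goal(-15)[0]);s=monitor.observe();print(s['contact_force'],s['ft_torque'],s['eef_pos'])"
```

```text
dpos [ 0.056  -0.2386  0.0164] drot [-0.14 -1.2  -4.61]
[ 1.58693731 -0.26694528 -2.51401753] [-0.00540098 -0.37741526  0.01186792] [ 0.6190387  -0.02737943  0.2286098 ]
```

Request:
move_arm:
  targets:
    - [0.007,-0.03,0.004,0,-0.4,-0.6,0.0]
    - [0.007,-0.03,0.004,0,-0.4,-0.6,0.0]
    - [0.007,-0.03,0.004,0,-0.2,-0.6,0.0]
    - [0.007,-0.028,0.003,0,0,-0.6,0.0]
    - [0.007,-0.025,0.002,0,0,-0.6,0.0]

```text
time_s: 7.15
eef_pos: [0.6467, -0.1878, 0.2356]
eef_rot: [-0.701, 0.702, -0.093, 0.079]
contact_force: [1.1, -0.7, -2.8]
gripper_width: 0.0218
```

```bash
python3 -c "
from h import *
delta([.675,-.266,.245],goal(-15)[0]);s=monitor.observe();print(s['contact_force'],s['ft_torque'],s['eef_pos'])"
```

```text
dpos [ 0.0283 -0.0782  0.0094] drot [-0.08 -1.13 -1.06]
[ 1.13341234 -0.72062638 -2.79910099] [ 0.02775475 -0.36860654  0.03146711] [ 0.64665954 -0.18778441  0.2356413 ]
```

Request:
move_arm:
  targets:
    - [0.007,-0.02,0.004,0,-0.5,-0.5,0.0]
    - [0.007,-0.015,0.003,0,-0.5,-0.3,0.0]
    - [0.005,-0.01,0.002,0,-0.1,0,0.0]
    - [0.004,-0.006,0,0,0,0,0.0]
    - [0.002,-0.003,0,0,0,0,0.0]

```text
time_s: 7.57
eef_pos: [0.6653, -0.2597, 0.2349]
eef_rot: [-0.7, 0.701, -0.101, 0.091]
contact_force: [-1.0, -0.5, -3.3]
gripper_width: 0.022
```

Request:
move_arm:
  targets:
    - [0,0,0,0,0,0,0.0]
    - [0,0,0,0,0,0,0.0]

```text
time_s: 7.73
eef_pos: [0.6647, -0.2593, 0.2329]
eef_rot: [-0.7, 0.701, -0.102, 0.09]
contact_force: [0.2, -0.5, -2.8]
gripper_width: 0.0219
```

```bash
python3 -c "
from h import *
delta([.675,-.266,.245],goal(-15)[0]);s=monitor.observe();print(s['contact_force'],s['ft_torque'],s['eef_pos'])"
python3 look.py side s3;python3 look.py top t3; python3 -c "
import cv2
t=cv2.imread('pics/s3.png');cv2.imwrite('pics/s3c.png',cv2.resize(t[90:210,220:360],None,fx=5.5,fy=5,interpolation=2))
t=cv2.imread('pics/t3.png');cv2.imwrite('pics/t3c.png',cv2.resize(t[110:270,270:400],None,fx=3.7,fy=3.7,interpolation=2))"
```

```text
dpos [ 0.0103 -0.0067  0.0121] drot [-0.1 -1.   0.6]
[ 0.23440779 -0.52483613 -2.81402665] [-0.00259658 -0.28207273 -0.01038427] [ 0.66472841 -0.25929868  0.23293993]
7.73 [ 0.6647 -0.2593  0.2329] [-0.7003  0.7008 -0.1022  0.0898] [ 0.647  0.608 -0.577  1.391  0.335  1.258  1.342] [ 0.23 -0.52 -2.81]
7.78 [ 0.6647 -0.2589  0.2329] [-0.7004  0.7007 -0.102   0.0896] [ 0.646  0.608 -0.577  1.392  0.335  1.258  1.342] [ 0.09  0.2  -2.39]
```

View pics/s3c.png

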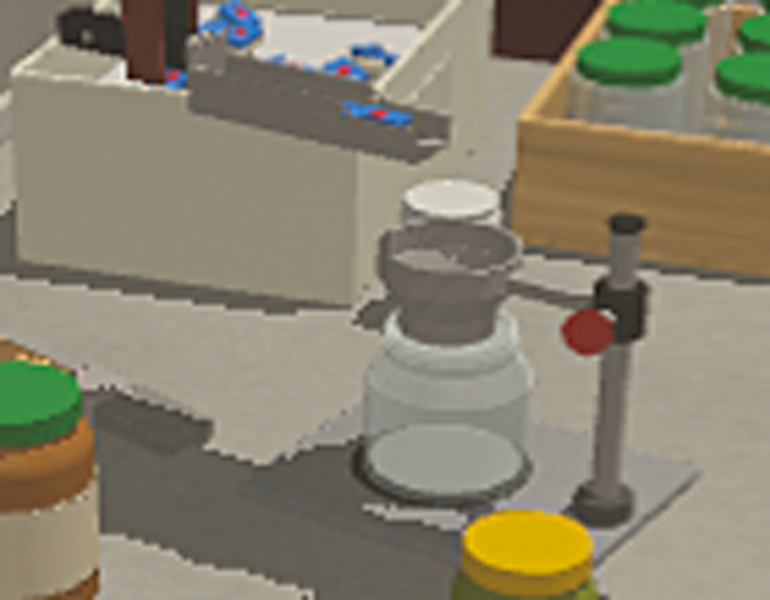

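View pics/t3c.png

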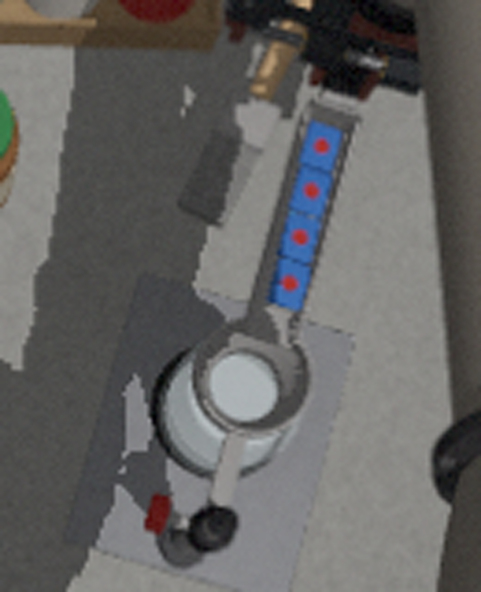

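Run:
```python
from h import *
T=cam('top');S=cam('side')
a=np.linspace(0,2*np.pi,200)
def draw(img,C,x0,y0,w,hh,k,c,r,col):
    P=np.array([proj(C,[c[0]+r*np.cos(t),c[1]+r*np.sin(t),c[2]]) for t in a]); P=((P-[x0,y0]+.5)*k-.5)
    cv2.polylines(img,[np.round(P*8).astype(int)],True,col,1,cv2.LINE_AA,3)
s=cv2.imread('pics/side0.png');t=cv2.imread('pics/top0.png')
out=[]
for z in (.157,.161,.165):
    d=ray(T,*((347.5+.5)/6-.5+280,(222+.5)/6-.5+175)); c=T['o']+d*(z-T['o'][2])/d[2]; print(z,c)
    k=7;i=cv2.resize(s[125:165,285:320],None,fx=k,fy=k,interpolation=cv2.INTER_CUBIC); draw(i,S,285,125,0,0,k,c,.04,(0,255,0))
    j=cv2.resize(t[190:230,320:358],None,fx=k,fy=k,interpolation=cv2.INTER_CUBIC); draw(j,T,320,190,0,0,k,c,.04,(0,255,0)); draw(j,T,320,190,0,0,k,c,.037,(0,0,255))
    out.append(np.vstack([cv2.resize(i,(266,280)),j]))
cv2.imwrite('pics/rim.png',np.hstack(out))
```

```text
0.157 [ 0.47914133 -0.21305311  0.157     ]
0.161 [ 0.478436   -0.21237258  0.161     ]
0.165 [ 0.47773067 -0.21169204  0.165     ]
```

View pics/rim.png

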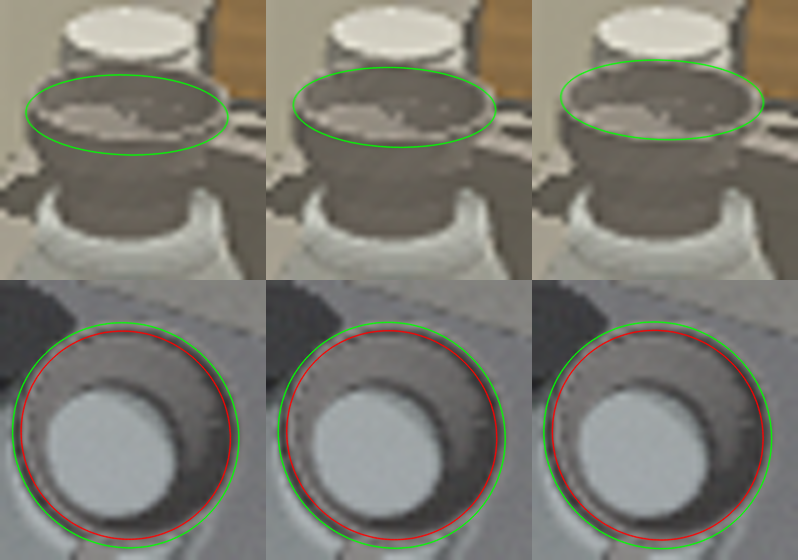

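Request:
move_arm:
  targets:
    - [0.005,-0.003,-0.005,0,-0.5,0.3,0.0]
    - [0.005,-0.003,-0.01,0,-0.5,0.3,0.0]
    - [0.001,-0.001,-0.01,0,0,0,0.0]
    - [0,0,-0.006,0,0,0,0.0]
    - [0,0,0,0,0,0,0.0]

```text
time_s: 8.25
eef_pos: [0.6775, -0.2623, 0.1997]
eef_rot: [0.702, -0.7, 0.089, -0.091]
contact_force: [-0.2, -0.7, -2.4]
gripper_width: 0.0213
```

```bash
cat > d.py <<'E'
from h import *
import sys
a=list(map(float,sys.argv[1:]))
delta(a[:3],goal(a[3],a[4])[0]);s=monitor.observe();print('t',s['time_s'],'F',np.round(s['contact_force'],2),'M',np.round(s['ft_torque'],3),s['eef_pos'].round(4),'nose',scoop_pose(s)([-.19,0,-.032]).round(4),'q',s['qpos'].round(2))
E
python3 d.py .6746 -.2655 .195 -15 0
```

```text
dpos [-0.0029 -0.0032 -0.0047] drot [-0.13  0.18 -0.43]
t 8.25 F [-0.24 -0.74 -2.37] M [-0.035 -0.291  0.074] [ 0.6775 -0.2623  0.1997] nose [ 0.5025 -0.2163  0.1867] q [ 0.64  0.65 -0.57  1.41  0.36  1.19  1.35]
```

Request:
move_arm:
  targets:
    - [-0.003,-0.003,-0.004,0,0,-0.4,0.0]
    - [0,0,-0.003,0,0,0,0.0]
    - [0,0,0,0,0,0,0.0]

```text
time_s: 8.5
eef_pos: [0.6736, -0.265, 0.1907]
eef_rot: [0.702, -0.7, 0.092, -0.092]
contact_force: [-0.9, -0.1, -2.4]
gripper_width: 0.0213
```

```bash
python3 d.py .6746 -.2655 .185 -15 0
```

```text
dpos [ 0.001  -0.0005 -0.0057] drot [-0.18  0.07 -0.02]
t 8.5 F [-0.94 -0.06 -2.4 ] M [-0.01  -0.288 -0.01 ] [ 0.6736 -0.265   0.1907] nose [ 0.4989 -0.2178  0.1782] q [ 0.65  0.65 -0.57  1.42  0.36  1.17  1.34]
```

Request:
move_arm:
  targets:
    - [0,0,0,0,0,0,0.0]

```text
time_s: 8.58
eef_pos: [0.6734, -0.2653, 0.1906]
eef_rot: [0.702, -0.7, 0.092, -0.093]
contact_force: [-0.0, -0.2, -2.6]
gripper_width: 0.0217
```

```bash
python3 d.py .6746 -.2655 .185 -15 0
```

```text
dpos [ 0.0012 -0.0002 -0.0056] drot [-0.17  0.06  0.  ]
t 8.5833 F [-0.04 -0.23 -2.6 ] M [ 0.022 -0.331  0.027] [ 0.6734 -0.2653  0.1906] nose [ 0.4987 -0.2181  0.1781] q [ 0.65  0.65 -0.57  1.42  0.36  1.17  1.34]
```

Request:
move_arm:
  targets:
    - [0.001,0,-0.004,0,0,0,0.0]
    - [0,0,-0.003,0,0,0,0.0]
    - [0,0,0,0,0,0,0.0]

```text
time_s: 8.83
eef_pos: [0.6749, -0.2656, 0.184]
eef_rot: [0.702, -0.7, 0.092, -0.093]
contact_force: [0.1, 0.7, -2.6]
gripper_width: 0.0215
```

```bash
python3 d.py .6746 -.2655 .185 -15 0; python3 look.py side s4;  python3 -c "
import cv2
t=cv2.imread('pics/s4.png');cv2.imwrite('pics/s4c.png',cv2.resize(t[100:180,240:330],None,fx=7,fy=7,interpolation=2))"
```

```text
dpos [-0.0003  0.0001  0.001 ] drot [-0.14  0.14  0.02]
t 8.8333 F [ 0.11  0.68 -2.62] M [-0.031 -0.349  0.011] [ 0.6749 -0.2656  0.184 ] nose [ 0.5002 -0.2182  0.1711] q [ 0.65  0.66 -0.57  1.43  0.36  1.16  1.34]
8.83 [ 0.6749 -0.2656  0.184 ] [ 0.702  -0.7001  0.0917 -0.0932] [ 0.647  0.656 -0.567  1.425  0.362  1.163  1.34 ] [ 0.11  0.68 -2.62]
```

View pics/s4c.png

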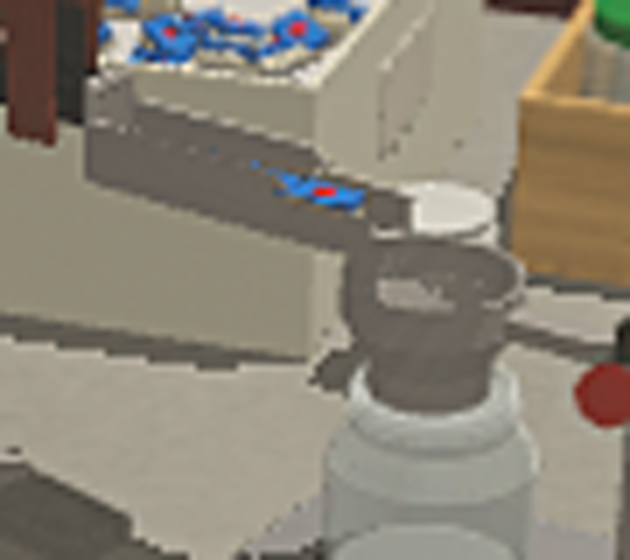

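Request:
move_arm:
  targets:
    - [0,0,-0.002,0,0,0,0.0]
    - [0,0,0,0,0,0,0.0]

```text
time_s: 9.05
eef_pos: [0.6752, -0.2655, 0.1823]
eef_rot: [0.702, -0.7, 0.091, -0.093]
contact_force: [0.1, 0.5, -2.8]
gripper_width: 0.0218
```

```bash
python3 d.py .6746 -.2655 .182 -15 0
```

```text
dpos [-0.0006 -0.     -0.0003] drot [-0.13  0.18  0.02]
t 9.05 F [ 0.11  0.53 -2.84] M [-0.006 -0.268  0.007] [ 0.6752 -0.2655  0.1823] nose [ 0.5005 -0.2182  0.1693] q [ 0.65  0.66 -0.57  1.43  0.36  1.16  1.34]
```

Request:
move_arm:
  targets:
    - [0,0,-0.002,0,0,0,0.0]
    - [0,0,0,0,0,0,0.0]

```text
time_s: 9.22
eef_pos: [0.6754, -0.2654, 0.1804]
eef_rot: [0.702, -0.7, 0.091, -0.094]
contact_force: [-0.1, -0.3, -2.7]
gripper_width: 0.0217
```

```bash
python3 d.py .6746 -.2655 .182 -15 0
```

```text
dpos [-0.0008 -0.0001  0.0016] drot [-0.13  0.2   0.01]
t 9.2167 F [-0.11 -0.28 -2.74] M [ 0.022 -0.261  0.024] [ 0.6754 -0.2654  0.1804] nose [ 0.5007 -0.2181  0.1673] q [ 0.65  0.66 -0.57  1.43  0.36  1.16  1.34]
```

Request:
move_arm:
  targets:
    - [-0.001,0,-0.0015,0,0.2,0,0.0]
    - [0,0,0,0,0,0,0.0]

```text
time_s: 9.38
eef_pos: [0.6743, -0.2654, 0.1787]
eef_rot: [0.702, -0.7, 0.093, -0.092]
contact_force: [-0.9, -0.0, -2.2]
gripper_width: 0.0217
```

```bash
python3 d.py .6746 -.2655 .178 -15 0
```

```text
dpos [ 0.0003 -0.0001 -0.0007] drot [-0.13 -0.01  0.01]
t 9.3833 F [-0.88 -0.03 -2.23] M [ 0.039 -0.262 -0.049] [ 0.6743 -0.2654  0.1787] nose [ 0.4996 -0.2181  0.1664] q [ 0.65  0.66 -0.57  1.43  0.37  1.16  1.34]
```

Request:
move_arm:
  targets:
    - [0,0,-0.0015,0,0,0,0.0]
    - [0,0,0,0,0,0,0.0]

```text
time_s: 9.55
eef_pos: [0.6744, -0.2654, 0.1773]
eef_rot: [0.702, -0.7, 0.092, -0.092]
contact_force: [0.2, 0.6, -1.3]
gripper_width: 0.0218
```

```bash
python3 d.py .6746 -.2655 .178 -15 0
```

```text
dpos [ 0.0002 -0.0001  0.0007] drot [-0.12 -0.    0.01]
t 9.55 F [ 0.17  0.55 -1.29] M [ 0.029 -0.06  -0.052] [ 0.6744 -0.2654  0.1773] nose [ 0.4997 -0.2181  0.165 ] q [ 0.65  0.66 -0.57  1.43  0.37  1.15  1.34]
```

Request:
move_arm:
  targets:
    - [0,0,0,0,0,0,0.0]
    - [0,0,0,0,0,0,0.0]
    - [0,0,0,0,0,0,0.0]

```text
time_s: 9.8
eef_pos: [0.6744, -0.2654, 0.1776]
eef_rot: [0.702, -0.7, 0.092, -0.092]
contact_force: [0.5, -0.4, -1.5]
gripper_width: 0.0217
```

```bash
python3 d.py .6746 -.2655 .178 -15 0
```

```text
dpos [ 0.0002 -0.0001  0.0004] drot [-0.12 -0.    0.01]
t 9.8 F [ 0.52 -0.4  -1.48] M [-0.057 -0.222 -0.07 ] [ 0.6744 -0.2654  0.1776] nose [ 0.4997 -0.2181  0.1652] q [ 0.65  0.66 -0.57  1.43  0.37  1.16  1.34]
```

Request:
move_arm:
  targets:
    - [0,0,0,0,0,0,0.0]
    - [0,0,0,0,0,0,0.0]
    - [0,0,0,0,0,0,0.0]

```text
time_s: 10.05
eef_pos: [0.6744, -0.2654, 0.1776]
eef_rot: [0.702, -0.7, 0.092, -0.092]
contact_force: [-0.2, 0.4, -1.1]
gripper_width: 0.0221
```

```bash
python3 d.py .6746 -.2655 .178 -15 0;  python3 look.py side s5;python3 look.py top t5; python3 -c "
import cv2
t=cv2.imread('pics/s5.png');a=cv2.resize(t[110:180,250:330],None,fx=5,fy=5,interpolation=2)
t=cv2.imread('pics/t5.png');b=cv2.resize(t[170:240,305:385],None,fx=5,fy=5,interpolation=2)
import numpy as np; cv2.imwrite('pics/st5.png',np.hstack([a,b]))"
```

```text
dpos [ 0.0002 -0.0001  0.0004] drot [-0.12 -0.    0.01]
t 10.05 F [-0.22  0.39 -1.13] M [ 0.03  -0.264  0.012] [ 0.6744 -0.2654  0.1776] nose [ 0.4997 -0.2181  0.1652] q [ 0.65  0.66 -0.57  1.43  0.37  1.16  1.34]
10.05 [ 0.6744 -0.2654  0.1776] [ 0.7018 -0.7003  0.0925 -0.0922] [ 0.646  0.662 -0.565  1.431  0.366  1.155  1.337] [-0.22  0.39 -1.13]
10.1 [ 0.6744 -0.2654  0.1776] [ 0.7018 -0.7003  0.0925 -0.0923] [ 0.646  0.662 -0.565  1.431  0.366  1.155  1.337] [-0.11 -0.81 -2.67]
```

View pics/st5.png

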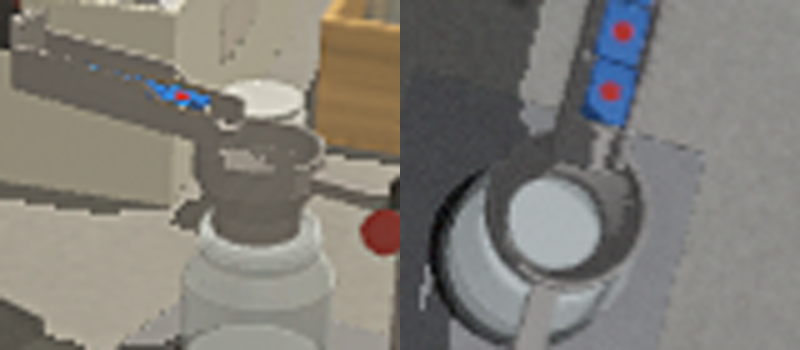

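Run:
```python
from h import *
import json
F=[]
for i in range(8):
    grab_frame('top'); s=monitor.observe(); F.append([*s['contact_force'],*s['ft_torque']])
F=np.array(F); print(F.mean(0).round(3),F.std(0).round(3))
T=cam('top');t=cv2.imread('pics/t5.png');k=9
i=cv2.resize(t[170:240,305:370],None,fx=k,fy=k,interpolation=cv2.INTER_CUBIC)
s=json.load(open('pics/t5.json'));f=scoop_pose(s)
def pt(p,col):
    q=((proj(T,p)-[305,170]+.5)*k-.5).round().astype(int); cv2.drawMarker(i,tuple(int(v) for v in q),col,cv2.MARKER_CROSS,12,1)
for y in (-.0175,0,.0175): pt(f([-.19,y,-.032]),(0,255,0))
for y in (-.0175,.0175): pt(f([-.19,y,-.013]),(0,255,255)); 
a=np.linspace(0,2*np.pi,100);c=np.array([.4780,-.2120,.1635])
P=np.array([((proj(T,c+.037*np.array([np.cos(x),np.sin(x),0]))-[305,170]+.5)*k-.5) for x in a]);cv2.polylines(i,[P.round().astype(int)],True,(255,0,255),1)
P=np.array([((proj(T,c+.04*np.array([np.cos(x),np.sin(x),0]))-[305,170]+.5)*k-.5) for x in a]);cv2.polylines(i,[P.round().astype(int)],True,(255,0,0),1)
cv2.imwrite('pics/t5o.png',i[:600])
```

```text
[ 0.116 -0.024 -1.708  0.002 -0.25   0.012] [0.559 0.503 0.509 0.023 0.02  0.023]
```

View pics/t5o.png

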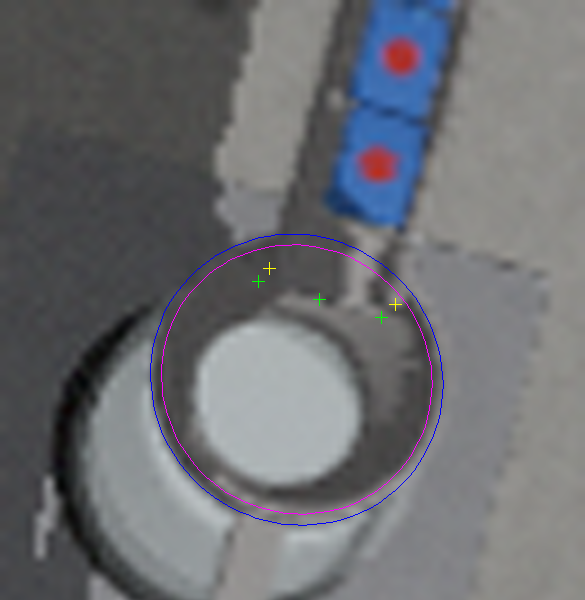

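Request:
move_arm:
  targets:
    - [0,0,-0.0012,0,0,0,0.0]
    - [0,0,0,0,0,0,0.0]

```text
time_s: 10.72
eef_pos: [0.6745, -0.2654, 0.1769]
eef_rot: [0.702, -0.7, 0.092, -0.092]
contact_force: [-0.1, -0.6, 0.2]
gripper_width: 0.0216
```

```bash
cat > f.py <<'E'
from h import *
import sys
F=[]
for i in range(int(sys.argv[1])):
    grab_frame('top'); s=monitor.observe(); F.append([*s['contact_force'],*s['ft_torque']])
F=np.array(F); print('t',s['time_s'],F.mean(0).round(3),F[:,2].round(2),'eef',s['eef_pos'].round(4),'nose',scoop_pose(s)([-.19,0,-.032]).round(4))
E
python3 f.py 6
```

```text
t 11.0167 [ 0.156  0.162 -0.107  0.085  0.114  0.001] [ 0.69 -0.58 -0.33  0.11  0.02 -0.55] eef [ 0.6746 -0.2654  0.1769] nose [ 0.4999 -0.2181  0.1644]
```

```bash
cat > p.py <<'E'
from h import *
import sys
# usage: p.py h pitch1 pitch2 ...   ; prints rows reaching each pitch w/ underside at rim pivot at height h
u=np.array([np.cos(np.radians(-15)),np.sin(np.radians(-15)),0])
AX=np.array([.4785,-.2130,0]); XP=.0326
def state(s):
    f=scoop_pose(s); n=f([-.19,0,-.032]); b=f([-.04,0,-.032]); d=(b-n)/.15
    pitch=np.degrees(np.arcsin(d[2])); nx=(n-AX)@u; t=(XP-nx)/(d@u); h=(n+t*d)[2]
    return pitch,nx,(n-AX)[:2]@np.array([-u[1],u[0]]),h
def tgt(pitch,h,dn=.0108):
    G,m=goal(-15,pitch); P=AX+XP*u; P[2]=h
    rel=np.array([-.009+.19-dn, -.0004, .032-.0195]); return P+m@rel,G
if __name__=='__main__':
    s=monitor.observe(); F=np.array(s['contact_force'])
    p,nx,ny,h=state(s); print('t %.2f pitch %.2f nose x %.4f y %.4f h %.4f'%(s['time_s'],p,nx,ny,h),'F',F.round(2),'M',np.round(s['ft_torque'],3),'q',s['qpos'].round(2))
    a=list(map(float,sys.argv[1:])); pos=np.array(s['eef_pos']);rot=Rq(s['eef_rot'])
    for th in a[1:]:
        tp,G=tgt(th,a[0]); print(th,'row',(tp-pos).round(4),np.degrees((G*rot.inv()).as_rotvec()).round(2)); pos,rot=tp,G
E
python3 p.py .1650 2 4 6
```

```text
t 11.02 pitch -0.00 nose x 0.0220 y 0.0006 h 0.1644 F [ 1.11  0.44 -0.55] M [0.059 0.173 0.032] q [ 0.65  0.66 -0.57  1.43  0.37  1.15  1.34]
2.0 row [-0.0008 -0.0003  0.0066] [-0.63 -1.9   0.01]
4.0 row [-0.0007  0.0002  0.0059] [-0.52 -1.93  0.  ]
6.0 row [-0.0009  0.0002  0.0059] [-0.52 -1.93 -0.  ]
```

Request:
move_arm:
  targets:
    - [-0.0008,-0.0003,0.0066,-0.6,-1.9,0,0.0]
    - [0,0,0,0,0,0,0.0]

```text
time_s: 11.18
eef_pos: [0.6742, -0.2654, 0.1833]
eef_rot: [-0.7, 0.702, -0.08, 0.105]
contact_force: [0.2, -0.0, -1.6]
gripper_width: 0.0215
```

```bash
python3 p.py .1650 4 6 8; python3 f.py 3
```

```text
t 11.18 pitch 2.05 nose x 0.0222 y 0.0004 h 0.1647 F [ 0.22 -0.04 -1.61] M [ 0.01  -0.304 -0.019] q [ 0.66  0.64 -0.57  1.46  0.37  1.11  1.33]
4.0 row [-0.0012 -0.0001  0.006 ] [-0.56 -1.86  0.01]
6.0 row [-0.0009  0.0002  0.0059] [-0.52 -1.93 -0.  ]
8.0 row [-0.0011  0.0003  0.0058] [-0.52 -1.93 -0.  ]
t 11.3333 [ 0.496  0.341 -0.632  0.095 -0.085 -0.013] [-1.29 -0.29 -0.32] eef [ 0.6739 -0.2656  0.1819] nose [ 0.4997 -0.2184  0.1635]
```

```bash
python3 p.py .1652 4 6 8
```

```text
t 11.33 pitch 1.86 nose x 0.0219 y 0.0003 h 0.1639 F [ 0.18  0.86 -0.32] M [0.122 0.038 0.004] q [ 0.66  0.64 -0.57  1.46  0.37  1.12  1.33]
4.0 row [-0.0009  0.      0.0077] [-0.63 -2.05  0.02]
6.0 row [-0.0009  0.0002  0.0059] [-0.52 -1.93 -0.  ]
8.0 row [-0.0011  0.0003  0.0058] [-0.52 -1.93 -0.  ]
```

Request:
move_arm:
  targets:
    - [-0.001,0,0.0072,-0.6,-2.05,0,0.0]
    - [0,0,0,0,0,0,0.0]
    - [-0.001,0.0002,0.006,-0.5,-1.95,0,0.0]
    - [0,0,0,0,0,0,0.0]

```text
time_s: 11.67
eef_pos: [0.6721, -0.2651, 0.1933]
eef_rot: [-0.696, 0.704, -0.057, 0.128]
contact_force: [0.8, 0.1, -0.3]
gripper_width: 0.0216
```

```bash
python3 f.py 4; python3 p.py .1645 8 10 12
```

```text
t 11.8667 [-0.329  0.32   0.197  0.156  0.249 -0.027] [-0.16 -0.25  0.82  0.38] eef [ 0.6721 -0.2651  0.192 ] nose [ 0.4994 -0.2184  0.1618]
t 11.87 pitch 5.65 nose x 0.0216 y 0.0002 h 0.1629 F [0.1  0.25 0.38] M [ 0.179  0.403 -0.042] q [ 0.68  0.6  -0.58  1.52  0.37  1.04  1.33]
8.0 row [-0.0011  0.0002  0.0085] [-0.73 -2.23  0.01]
10.0 row [-0.0013  0.0004  0.0058] [-0.52 -1.93  0.  ]
12.0 row [-0.0015  0.0004  0.0057] [-0.52 -1.93 -0.  ]
```

Request:
move_arm:
  targets:
    - [-0.001,0.0002,0.0088,-0.65,-2.2,0,0.0]
    - [0,0,0,0,0,0,0.0]
    - [-0.0013,0.0004,0.0068,-0.52,-1.95,0,0.0]
    - [0,0,0,0,0,0,0.0]

```text
time_s: 12.2
eef_pos: [0.6701, -0.2643, 0.2047]
eef_rot: [-0.692, 0.705, -0.033, 0.151]
contact_force: [0.3, 0.7, -2.3]
gripper_width: 0.0212
```

```bash
python3 f.py 4; python3 p.py .1642 12 14 16
```

```text
t 12.4 [-0.024 -0.313 -1.784  0.085  0.144  0.023] [-2.26 -1.87 -1.55 -1.46] eef [ 0.67   -0.2644  0.2034] nose [ 0.4997 -0.2182  0.1611]
t 12.40 pitch 9.53 nose x 0.0219 y 0.0005 h 0.1629 F [ 0.09  0.32 -1.46] M [ 0.084  0.207 -0.008] q [ 0.7   0.55 -0.59  1.57  0.37  0.96  1.32]
12.0 row [-0.0018  0.0001  0.0084] [-0.8  -2.34 -0.01]
14.0 row [-0.0017  0.0005  0.0057] [-0.52 -1.93  0.  ]
16.0 row [-0.0019  0.0005  0.0056] [-0.52 -1.93  0.  ]
```

```bash
python3 p.py .1634 12 14 16
```

```text
t 12.40 pitch 9.53 nose x 0.0219 y 0.0005 h 0.1629 F [ 0.09  0.32 -1.46] M [ 0.084  0.207 -0.008] q [ 0.7   0.55 -0.59  1.57  0.37  0.96  1.32]
12.0 row [-0.0018  0.0001  0.0076] [-0.8  -2.34 -0.01]
14.0 row [-0.0017  0.0005  0.0057] [-0.52 -1.93  0.  ]
16.0 row [-0.0019  0.0005  0.0056] [-0.52 -1.93  0.  ]
```

Request:
move_arm:
  targets:
    - [-0.0018,0.0001,0.0078,-0.65,-2.3,0,0.0]
    - [0,0,0,0,0,0,0.0]
    - [-0.0017,0.0005,0.0068,-0.52,-1.95,0,0.0]
    - [0,0,0,0,0,0,0.0]

```text
time_s: 12.73
eef_pos: [0.6672, -0.2635, 0.2158]
eef_rot: [-0.686, 0.706, -0.008, 0.175]
contact_force: [-0.5, 0.1, -2.7]
gripper_width: 0.0219
```

```bash
python3 f.py 4; python3 p.py .1634 16 18 20; python3 look.py side s6;  python3 -c "
import cv2
t=cv2.imread('pics/s6.png');cv2.imwrite('pics/s6c.png',cv2.resize(t[70:190,220:340],None,fx=5,fy=5,interpolation=2))"
```

```text
t 12.9333 [-0.274  0.362 -1.442  0.144  0.212 -0.008] [-1.93 -1.35 -1.28 -1.21] eef [ 0.6673 -0.2636  0.2146] nose [ 0.5003 -0.2183  0.1601]
t 12.93 pitch 13.55 nose x 0.0224 y 0.0006 h 0.1625 F [-0.73  0.97 -1.21] M [0.102 0.318 0.009] q [ 0.73  0.5  -0.6   1.63  0.37  0.87  1.32]
16.0 row [-0.0027  0.0003  0.0077] [-0.88 -2.3  -0.03]
18.0 row [-0.0021  0.0006  0.0056] [-0.52 -1.93 -0.  ]
20.0 row [-0.0023  0.0006  0.0055] [-0.52 -1.93  0.  ]
12.93 [ 0.6673 -0.2636  0.2146] [-0.6868  0.7055 -0.0088  0.1746] [ 0.729  0.504 -0.604  1.631  0.373  0.874  1.317] [-0.73  0.97 -1.21]
```

View pics/s6c.png

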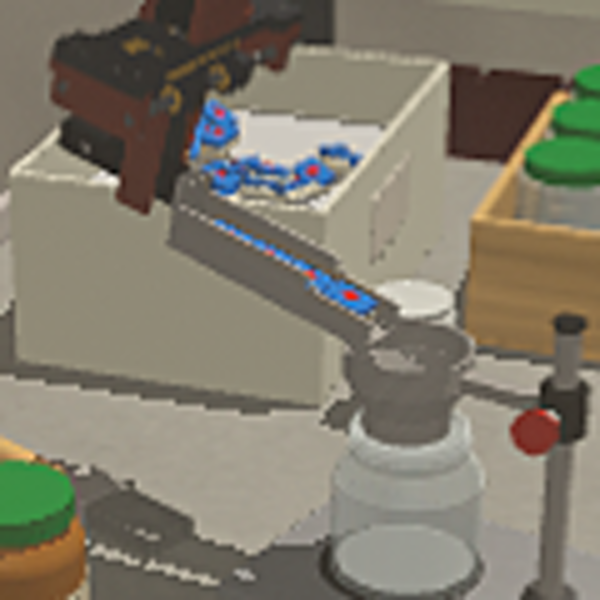

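Request:
move_arm:
  targets:
    - [-0.0027,0.0003,0.0076,-0.7,-2.3,0,0.0]
    - [0,0,0,0,0,0,0.0]
    - [-0.0021,0.0006,0.0067,-0.52,-1.95,0,0.0]
    - [0,0,0,0,0,0,0.0]

```text
time_s: 13.32
eef_pos: [0.6633, -0.2623, 0.2274]
eef_rot: [-0.68, 0.705, 0.018, 0.2]
contact_force: [-0.5, -0.3, -2.3]
gripper_width: 0.0217
```

```bash
python3 f.py 4; python3 p.py .1632 20 22 24
```

```text
t 13.5167 [-0.464 -0.061 -1.716  0.151  0.243  0.004] [-1.48 -2.07 -1.3  -2.02] eef [ 0.6637 -0.2626  0.2263] nose [ 0.5009 -0.2184  0.1594]
t 13.52 pitch 17.69 nose x 0.0231 y 0.0006 h 0.1625 F [-0.54 -0.23 -2.02] M [0.156 0.362 0.006] q [ 0.76  0.46 -0.61  1.69  0.37  0.79  1.31]
20.0 row [-0.0034  0.0005  0.0068] [-0.88 -2.15 -0.06]
22.0 row [-0.0024  0.0007  0.0054] [-0.52 -1.93 -0.  ]
24.0 row [-0.0026  0.0007  0.0053] [-0.52 -1.93  0.  ]
```

Request:
move_arm:
  targets:
    - [-0.0036,0.0006,0.0066,-0.7,-2.2,0,0.0]
    - [0,0,0,0,0,0,0.0]
    - [-0.0026,0.0007,0.0062,-0.52,-1.95,0,0.0]
    - [0,0,0,0,0,0,0.0]

```text
time_s: 13.85
eef_pos: [0.6587, -0.2611, 0.2377]
eef_rot: [-0.673, 0.704, 0.043, 0.223]
contact_force: [-0.6, 0.6, -1.9]
gripper_width: 0.0217
```

```bash
python3 f.py 4; python3 p.py .1632 24 26 28;python3 look.py side s7;  python3 -c "
import cv2
t=cv2.imread('pics/s7.png');cv2.imwrite('pics/s7c.png',cv2.resize(t[70:190,220:340],None,fx=5,fy=5,interpolation=2))"
```

```text
t 14.05 [-0.626 -0.049 -1.307  0.173  0.442 -0.017] [-1.36 -0.61 -1.22 -2.04] eef [ 0.6592 -0.2614  0.2371] nose [ 0.5014 -0.2185  0.1584]
t 14.05 pitch 21.75 nose x 0.0236 y 0.0007 h 0.1620 F [-0.44 -0.89 -2.04] M [ 0.169  0.539 -0.084] q [ 0.78  0.41 -0.62  1.75  0.37  0.7   1.31]
24.0 row [-0.004   0.0006  0.0068] [-0.88 -2.09 -0.08]
26.0 row [-0.0028  0.0008  0.0052] [-0.52 -1.93  0.  ]
28.0 row [-0.003   0.0008  0.0051] [-0.52 -1.93 -0.  ]
14.05 [ 0.6592 -0.2614  0.2371] [-0.673   0.704   0.042   0.2231] [ 0.782  0.409 -0.624  1.751  0.373  0.696  1.307] [-0.44 -0.89 -2.04]
```

View pics/s7c.png

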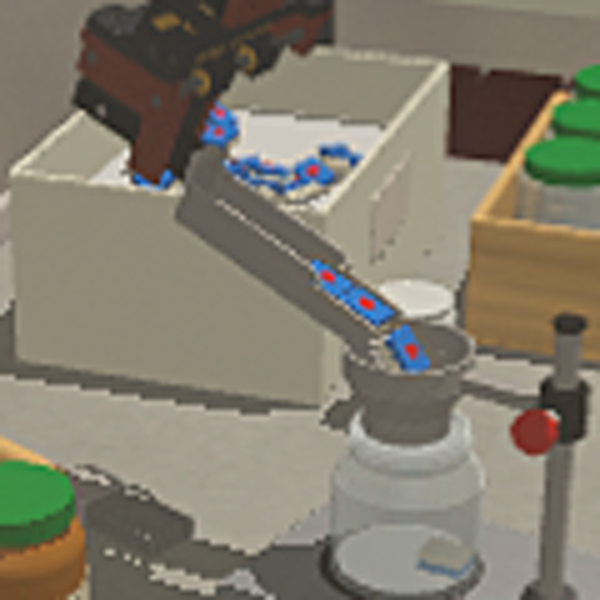

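Request:
move_arm:
  targets:
    - [0,0,0.0003,0,0,0,0.0]
    - [0,0,0,0,0,0,0.0]
    - [0,0,0,0,0,0,0.0]
    - [0,0,0,0,0,0,0.0]

```text
time_s: 14.43
eef_pos: [0.6597, -0.2614, 0.2367]
eef_rot: [-0.673, 0.704, 0.041, 0.222]
contact_force: [-1.4, -0.1, -0.0]
gripper_width: 0.0217
```

```bash
python3 f.py 4; python3 p.py .1632 24 26 28;python3 look.py side s8;  python3 -c "
import cv2
t=cv2.imread('pics/s8.png');cv2.imwrite('pics/s8c.png',cv2.resize(t[70:190,220:340],None,fx=5,fy=5,interpolation=2))"
```

```text
t 14.6333 [-1.023 -0.249 -0.876  0.214  0.565  0.017] [-0.82 -1.13 -0.74 -0.82] eef [ 0.6596 -0.2613  0.2368] nose [ 0.5018 -0.2184  0.1584]
t 14.63 pitch 21.64 nose x 0.0239 y 0.0008 h 0.1619 F [-0.68 -0.23 -0.82] M [0.186 0.596 0.084] q [ 0.78  0.41 -0.62  1.75  0.37  0.7   1.31]
24.0 row [-0.0045  0.0006  0.0071] [-0.93 -2.19 -0.09]
26.0 row [-0.0028  0.0008  0.0052] [-0.52 -1.93  0.  ]
28.0 row [-0.003   0.0008  0.0051] [-0.52 -1.93 -0.  ]
14.63 [ 0.6596 -0.2613  0.2368] [-0.6734  0.7038  0.0414  0.2225] [ 0.781  0.411 -0.624  1.749  0.373  0.698  1.308] [-0.68 -0.23 -0.82]
```

View pics/s8c.png

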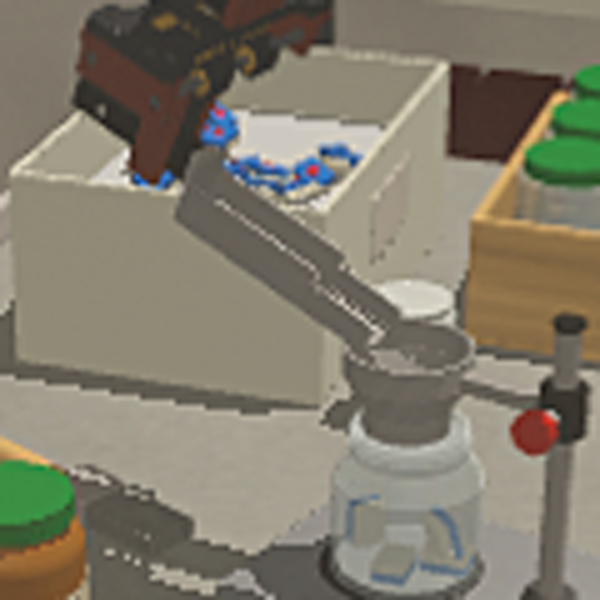

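```bash
python3 look.py top t8;python3 look.py wrist w8;  python3 -c "
import cv2, numpy as np
t=cv2.imread('pics/s8.png');a=cv2.resize(t[140:195,280:325],None,fx=8,fy=8,interpolation=2)
t=cv2.imread('pics/t8.png');b=cv2.resize(t[185:240,300:345],None,fx=8,fy=8,interpolation=2)
cv2.imwrite('pics/c8.png',np.hstack([a,b]))"
```

```text
14.68 [ 0.6596 -0.2614  0.2368] [-0.6734  0.7038  0.0414  0.2225] [ 0.781  0.411 -0.624  1.749  0.373  0.698  1.308] [-0.52  0.63 -1.33]
14.73 [ 0.6596 -0.2613  0.2368] [-0.6734  0.7038  0.0414  0.2225] [ 0.781  0.411 -0.624  1.749  0.373  0.698  1.307] [-1.07 -0.3  -0.59]
```

View pics/c8.png

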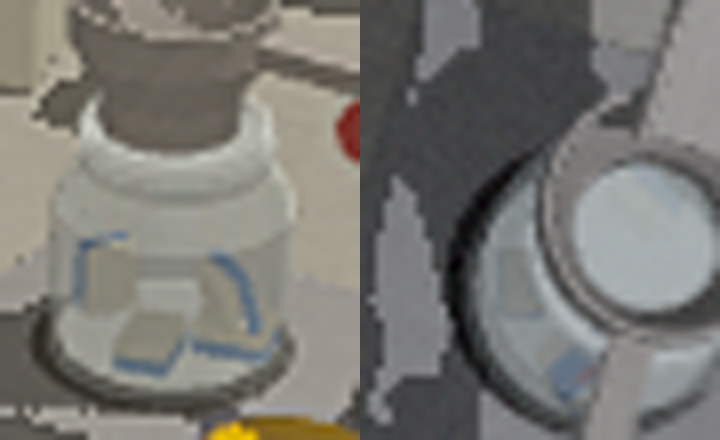

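View pics/w8.png

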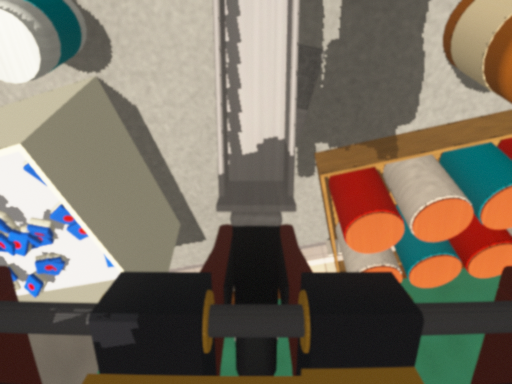

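Request:
move_arm:
  targets:
    - [0,0,-0.0004,0,0,0,0.0]
    - [0,0,0,0,0,0,0.0]
    - [0,0,0,0,0,0,0.0]
    - [0,0,0,0,0,0,0.0]

```text
time_s: 15.12
eef_pos: [0.6597, -0.2614, 0.2367]
eef_rot: [-0.673, 0.704, 0.041, 0.223]
contact_force: [-1.3, -0.5, 0.3]
gripper_width: 0.022
```

```bash
python3 f.py 5
```

```text
t 15.3667 [-0.818  0.173 -0.563  0.233  0.615 -0.008] [-0.96 -0.58 -0.64  0.03 -0.67] eef [ 0.6597 -0.2614  0.2367] nose [ 0.5018 -0.2184  0.1582]
```

Request:
move_arm:
  targets:
    - [0.001,0,0.004,0,0,0,0.0]
    - [0.003,-0.001,0.01,0,0,0,0.0]
    - [0.005,-0.001,0.018,0,0,0,0.0]
    - [0.005,-0.001,0.025,0,0,0,0.0]
    - [0.003,0,0.02,0.5,2,0,0.0]

```text
time_s: 15.78
eef_pos: [0.6737, -0.264, 0.3119]
eef_rot: [-0.678, 0.704, 0.026, 0.207]
contact_force: [-0.3, -1.0, -2.0]
gripper_width: 0.0219
```

```bash
python3 f.py 3; python3 d.py .68 -.266 .29 -15 0
```

```text
t 15.9333 [ 1.099 -0.389  0.182  0.093  0.011  0.025] [ 2.94 -0.74 -1.66] eef [ 0.6759 -0.2639  0.3128] nose [ 0.5151 -0.2203  0.2411]
dpos [ 0.0041 -0.0021 -0.0228] drot [ 4.63 18.8  -0.05]
t 15.9333 F [-0.46 -0.53 -1.66] M [0.112 0.183 0.028] [ 0.6759 -0.2639  0.3128] nose [ 0.5151 -0.2203  0.2411] q [ 0.78  0.4  -0.65  1.58  0.31  0.91  1.36]
```

Request:
move_arm:
  targets:
    - [0,0.005,0,1,3.8,0,0.0]
    - [0,0.01,0,1,3.8,0,0.0]
    - [0,0.018,-0.003,1,3.8,0,0.0]
    - [0,0.025,-0.003,1,3.8,0.5,0.0]
    - [-0.004,0.03,-0.003,0.7,3.5,0.5,0.0]

```text
time_s: 16.35
eef_pos: [0.6649, -0.1851, 0.2973]
eef_rot: [-0.699, 0.703, -0.097, 0.085]
contact_force: [-0.5, -0.4, -2.4]
gripper_width: 0.0219
```

Request:
move_arm:
  targets:
    - [-0.005,0.032,-0.003,0,0,0.5,0.0]
    - [-0.005,0.034,-0.003,0,0,0.5,0.0]
    - [-0.005,0.034,0,0,0,0.5,0.0]
    - [-0.005,0.034,0,0,0,0.5,0.0]
    - [-0.005,0.034,0,0,0,0.5,0.0]

```text
time_s: 16.77
eef_pos: [0.6373, -0.014, 0.2794]
eef_rot: [-0.701, 0.705, -0.087, 0.067]
contact_force: [0.1, 0.2, -1.4]
gripper_width: 0.0218
```

```bash
python3 d.py .5975 .2255 .26 -7 0
```

```text
dpos [-0.0398  0.2395 -0.0194] drot [ 0.25 -1.57  5.5 ]
t 16.7667 F [ 0.11  0.17 -1.37] M [-0.011 -0.319 -0.047] [ 0.6373 -0.014   0.2794] nose [0.4604 0.0255 0.2716] q [ 0.41  0.47 -0.69  1.52  0.3   1.28  1.03]
```

Request:
move_arm:
  targets:
    - [-0.005,0.034,0,0,-0.5,0.8,0.0]
    - [-0.005,0.034,0,0,-0.5,0.8,0.0]
    - [-0.005,0.034,0,0,-0.5,0.8,0.0]
    - [-0.005,0.034,0,0,0,0.8,0.0]
    - [-0.006,0.033,0,0,0,0.8,0.0]

```text
time_s: 17.18
eef_pos: [0.6058, 0.161, 0.2714]
eef_rot: [-0.703, 0.707, -0.053, 0.05]
contact_force: [0.7, 0.1, -1.5]
gripper_width: 0.0217
```

Request:
move_arm:
  targets:
    - [-0.005,0.028,0,0,0,0.5,0.0]
    - [-0.004,0.02,0,0,0,0.5,0.0]
    - [-0.002,0.012,0,0,0,0,0.0]
    - [0,0.004,0,0,0,0,0.0]
    - [0,0,0,0,0,0,0.0]

```text
time_s: 17.6
eef_pos: [0.5875, 0.2362, 0.2657]
eef_rot: [-0.704, 0.707, -0.043, 0.037]
contact_force: [0.4, -0.8, -1.3]
gripper_width: 0.022
```

```bash
python3 d.py .5975 .2255 .2 -7 0;python3 look.py side s9;  python3 -c "
import cv2
t=cv2.imread('pics/s9.png');cv2.imwrite('pics/s9c.png',cv2.resize(t[130:290,150:320],None,fx=4.5,fy=3.7,interpolation=2))"
python3 - <<'E'
from h import *
import json
s=json.load(open('pics/s9.json'));S=cam('side')
for sag in (-6,-4,-2,0,2):
    f=scoop_pose(s,sag)
    g=lambda p:((proj(S,f(p))-[150,130]+.5)*[4.5,3.7]-.5).round(1)
    print(sag,'nosebot',g([-.19,.0175,-.032]),'backbot',g([-.04,.0175,-.032]),'backtop',g([-.04,.0175,-.004]),'nosefar',g([-.19,-.0175,-.013]))
E
```

```text
dpos [ 0.01   -0.0107 -0.0657] drot [ 0.22 -0.46 -0.52]
t 17.6 F [ 0.44 -0.76 -1.26] M [ 0.036 -0.277  0.003] [0.5875 0.2362 0.2657] nose [0.4076 0.257  0.2546] q [ 0.06  0.48 -0.76  1.56  0.34  1.24  0.7 ]
17.6 [0.5875 0.2362 0.2657] [-0.7044  0.7075 -0.0427  0.0372] [ 0.061  0.482 -0.762  1.565  0.343  1.243  0.699] [ 0.44 -0.76 -1.26]
-6 nosebot [557.  229.8] backbot [276.2 196.9] backtop [267.  154.5] nosefar [584.9 170.4]
-4 nosebot [555.9 239.4] backbot [274.6 198.3] backtop [267.1 156.1] nosefar [585.1 180.3]
-2 nosebot [554.4 248.9] backbot [272.9 199.6] backtop [267.1 157.7] nosefar [584.8 190. ]
0 nosebot [552.5 258.2] backbot [271.1 200.8] backtop [267.1 159.3] nosefar [584.1 199.5]
2 nosebot [550.1 267.2] backbot [269.3 202. ] backtop [267.  160.9] nosefar [582.9 208.9]
```

View pics/s9c.png

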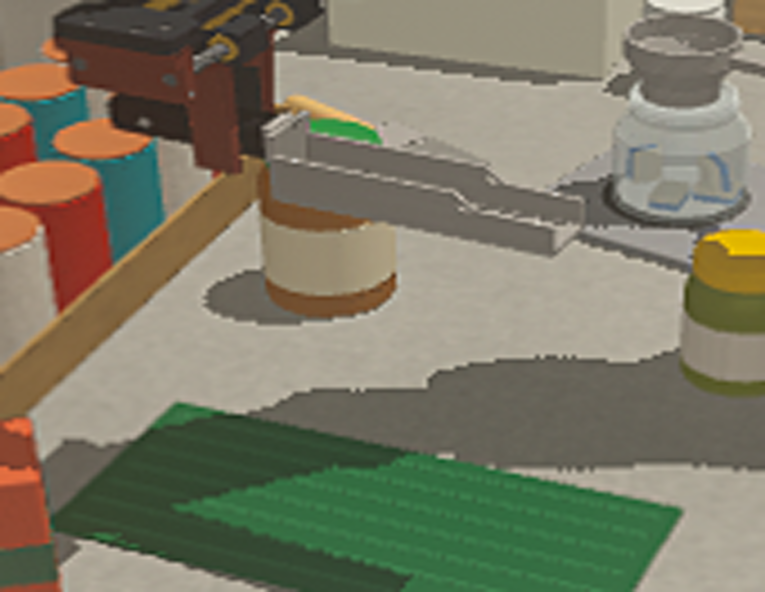

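Request:
move_arm:
  targets:
    - [0.005,-0.005,-0.015,0.2,-0.4,-0.5,0.0]
    - [0.005,-0.004,-0.025,0,0,0,0.0]
    - [0,0,-0.03,0,0,0,0.0]
    - [0,0,-0.03,0,0,0,0.0]
    - [0,0,-0.025,0,0,0,0.0]

```text
time_s: 18.07
eef_pos: [0.6064, 0.2164, 0.1424]
eef_rot: [-0.705, 0.705, -0.044, 0.054]
contact_force: [-0.4, -0.6, -2.0]
gripper_width: 0.0218
```

Request:
move_arm:
  targets:
    - [0,0,-0.02,0,0,0,0.0]
    - [0,0,-0.015,0,0,0,0.0]
    - [0,0,0,0,0,0,0.0]

```text
time_s: 18.32
eef_pos: [0.6062, 0.2051, 0.0985]
eef_rot: [-0.702, 0.708, -0.05, 0.055]
contact_force: [-0.4, -0.3, -1.4]
gripper_width: 0.0222
```

```bash
python3 d.py .5975 .2255 .018 -7 0
```

```text
dpos [-0.0087  0.0204 -0.0805] drot [0.52 0.38 1.51]
t 18.3167 F [-0.39 -0.3  -1.37] M [ 0.103 -0.188  0.002] [0.6062 0.2051 0.0985] nose [0.4274 0.2322 0.0846] q [ 0.04  0.64 -0.67  1.71  0.49  0.95  0.61]
```

Request:
move_arm:
  targets:
    - [-0.005,0.012,-0.01,0.5,0.4,0.8,0.0]
    - [-0.004,0.01,-0.015,0,0,0.7,0.0]
    - [0,0.003,-0.015,0,0,0,0.0]
    - [0,0.003,-0.015,0,0,0,0.0]
    - [0,0,0,0,0,0,0.0]

```text
time_s: 18.73
eef_pos: [0.5996, 0.2319, 0.0405]
eef_rot: [0.706, -0.705, 0.044, -0.046]
contact_force: [-0.2, 0.6, -2.2]
gripper_width: 0.0219
```

```bash
python3 d.py .5975 .2255 .018 -7 0
```

```text
dpos [-0.0021 -0.0064 -0.0225] drot [-0.02  0.16  0.26]
t 18.7333 F [-0.19  0.6  -2.15] M [ 0.072 -0.236 -0.025] [0.5996 0.2319 0.0405] nose [0.4201 0.2551 0.0275] q [-0.02  0.72 -0.64  1.73  0.54  0.87  0.55]
```

Request:
move_arm:
  targets:
    - [-0.002,-0.004,-0.008,0,0.1,0.2,0.0]
    - [0,-0.001,-0.006,0,0,0,0.0]
    - [0,0,0,0,0,0,0.0]

```text
time_s: 18.98
eef_pos: [0.5972, 0.2276, 0.0248]
eef_rot: [0.706, -0.706, 0.042, -0.043]
contact_force: [-0.9, -0.4, -2.6]
gripper_width: 0.0218
```

```bash
python3 d.py .5975 .2255 .018 -7 0; python3 f.py 3
```

```text
dpos [ 0.0003 -0.0021 -0.0068] drot [-0.03  0.05 -0.07]
t 18.9833 F [-0.95 -0.35 -2.58] M [-0.008 -0.279 -0.005] [0.5972 0.2276 0.0248] nose [0.4176 0.2499 0.0122] q [-0.02  0.74 -0.63  1.75  0.56  0.84  0.55]
t 19.1333 [ 0.096  0.224 -1.928  0.011 -0.253  0.024] [-1.48 -1.59 -2.72] eef [0.598  0.2281 0.0263] nose [0.4184 0.2504 0.0134]
```

Request:
move_arm:
  targets:
    - [0,-0.002,-0.004,0,0,0,0.0]
    - [0,0,-0.003,0,0,0,0.0]
    - [0,0,0,0,0,0,0.0]

```text
time_s: 19.38
eef_pos: [0.5994, 0.2261, 0.0205]
eef_rot: [0.707, -0.705, 0.041, -0.045]
contact_force: [-0.6, -0.3, -1.9]
gripper_width: 0.0216
```

```bash
python3 d.py .5975 .2255 .018 -7 0; python3 f.py 3
```

```text
dpos [-0.0019 -0.0006 -0.0025] drot [-0.14  0.32 -0.01]
t 19.3833 F [-0.58 -0.32 -1.85] M [ 0.048 -0.274  0.029] [0.5994 0.2261 0.0205] nose [0.4199 0.2486 0.0071] q [-0.02  0.74 -0.62  1.75  0.56  0.83  0.54]
t 19.5333 [-0.066  0.323 -1.401  0.004 -0.259  0.016] [-1.57 -1.23 -1.41] eef [0.5995 0.2263 0.0208] nose [0.4199 0.2488 0.0073]
```

Request:
move_arm:
  targets:
    - [-0.002,0,-0.002,0,0.3,0,0.0]
    - [0,0,-0.0015,0,0,0,0.0]
    - [0,0,0,0,0,0,0.0]

```text
time_s: 19.78
eef_pos: [0.5975, 0.2266, 0.0174]
eef_rot: [0.707, -0.705, 0.043, -0.043]
contact_force: [-0.3, 0.6, -2.2]
gripper_width: 0.022
```

```bash
python3 d.py .5975 .2255 .018 -7 0; python3 f.py 3
```

```text
dpos [-0.     -0.0011  0.0006] drot [-0.16  0.03 -0.01]
t 19.7833 F [-0.31  0.6  -2.22] M [-0.005 -0.313 -0.041] [0.5975 0.2266 0.0174] nose [0.4179 0.249  0.0049] q [-0.02  0.75 -0.62  1.75  0.56  0.83  0.54]
t 19.9333 [ 0.122  0.024 -2.051  0.049 -0.284 -0.02 ] [-1.66 -1.97 -2.52] eef [0.5976 0.2266 0.0177] nose [0.418  0.2491 0.0051]
```

Request:
move_arm:
  targets:
    - [0,0,-0.001,0,0,0,0.0]
    - [0,0,-0.0005,0,0,0,0.0]
    - [0,0,0,0,0,0,0.026]
    - [0,0,0,0,0,0,0.032]
    - [0,0,0,0,0,0,0.045]

```text
time_s: 20.35
eef_pos: [0.5982, 0.2273, 0.0171]
eef_rot: [0.707, -0.704, 0.042, -0.044]
contact_force: [-0.3, 0.9, 0.4]
gripper_width: 0.0352
```

Request:
move_arm:
  targets:
    - [0,0,0,0,0,0,0.055]
    - [0,0,0,0,0,0,0.06]
    - [0,0,0.005,0,0,0,0.06]
    - [0,0,0.012,0,0,0,0.06]
    - [0,0,0.02,0,0,0,0.06]

```text
time_s: 20.77
eef_pos: [0.5959, 0.2262, 0.0526]
eef_rot: [0.706, -0.705, 0.044, -0.042]
contact_force: [0.3, -0.3, 0.9]
gripper_width: 0.0604
```

```bash
python3 d.py .5975 .2255 .2 -7 0; python3 look.py wrist w10
```

```text
dpos [ 0.0016 -0.0007  0.1474] drot [-0.08 -0.22 -0.04]
t 20.7667 F [ 0.29 -0.32  0.91] M [ 0.053 -0.16  -0.007] [0.5959 0.2262 0.0526] nose [0.4162 0.2485 0.0408] q [ 0.    0.7  -0.65  1.74  0.53  0.88  0.57]
20.77 [0.5959 0.2262 0.0526] [ 0.7062 -0.7054  0.0443 -0.0415] [ 1.000e-03  7.030e-01 -6.500e-01  1.739e+00  5.260e-01  8.840e-01
  5.710e-01] [ 0.29 -0.32  0.91]
```

View pics/w10.png

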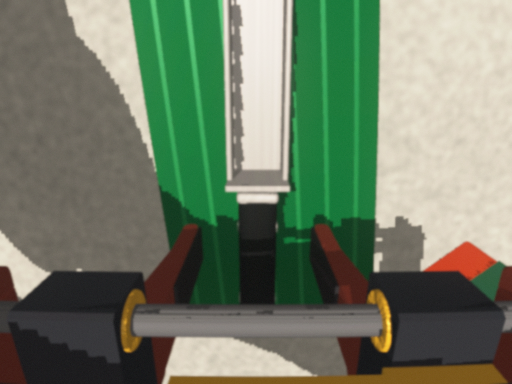

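Released and empty on the mat. Retreat upward and check all views.

Request:
move_arm:
  targets:
    - [0,0,0.025,0,0,0,0.06]
    - [0,0,0.03,0,0,0,0.06]
    - [0,0,0.035,0,0,0,0.06]
    - [0,0,0.035,0,0,0,0.06]
    - [-0.01,-0.02,0.03,0,0,0,0.06]

```text
time_s: 21.23
eef_pos: [0.585, 0.2101, 0.2177]
eef_rot: [0.708, -0.704, 0.042, -0.04]
contact_force: [0.2, 0.5, 0.8]
gripper_width: 0.0599
```

Request:
move_arm:
  targets:
    - [-0.01,-0.03,0.03,0,0,0,0.06]
    - [0,-0.03,0.02,0,0,0,0.06]
    - [0,-0.02,0.01,0,0,0,0.06]
    - [0,0,0,0,0,0,0.06]
    - [0,0,0,0,0,0,0.06]

```text
time_s: 21.65
eef_pos: [0.576, 0.1293, 0.2924]
eef_rot: [0.709, -0.703, 0.036, -0.046]
contact_force: [0.0, 0.3, 0.0]
gripper_width: 0.0601
```

```bash
python3 look.py side s11; python3 look.py top t11; python3 look.py wrist w11;python3 -c "
import cv2, numpy as np
a=cv2.imread('pics/s11.png');b=cv2.imread('pics/t11.png')
cv2.imwrite('pics/s11c.png',cv2.resize(a[110:300,150:350],None,fx=3.9,fy=3.1,interpolation=2))
cv2.imwrite('pics/t11c.png',cv2.resize(b[130:270,125:375],None,fx=3.2,fy=3.2,interpolation=2))"
```

```text
21.65 [0.576  0.1293 0.2924] [ 0.7087 -0.7031  0.0357 -0.0457] [ 0.281  0.371 -0.787  1.652  0.277  1.218  0.892] [0.05 0.3  0.03]
21.7 [0.5762 0.1293 0.2922] [ 0.7086 -0.7032  0.0356 -0.0457] [ 0.281  0.371 -0.786  1.651  0.277  1.218  0.892] [-0.02  0.37 -0.12]
21.75 [0.5757 0.1302 0.2912] [ 0.7088 -0.7031  0.0357 -0.0446] [ 0.28   0.372 -0.787  1.652  0.277  1.218  0.892] [ 0.67 -0.72 -0.52]
```

View pics/s11c.png

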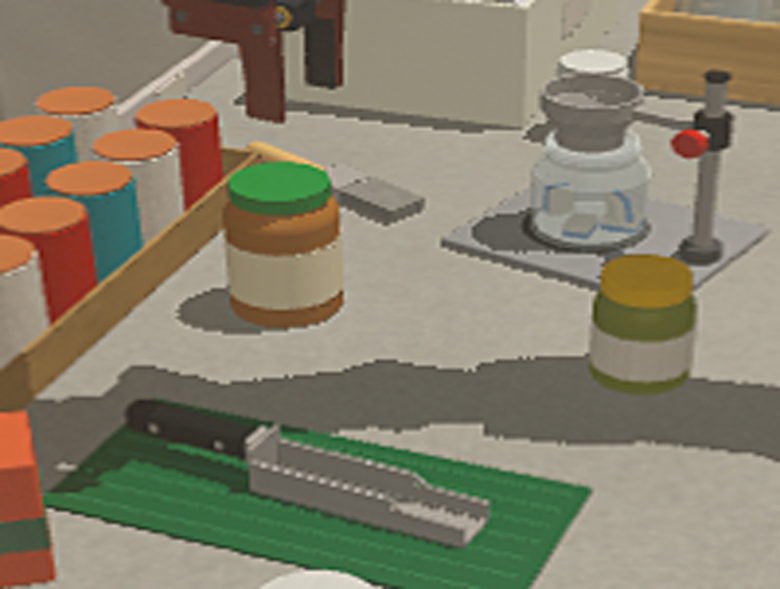

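View pics/t11c.png

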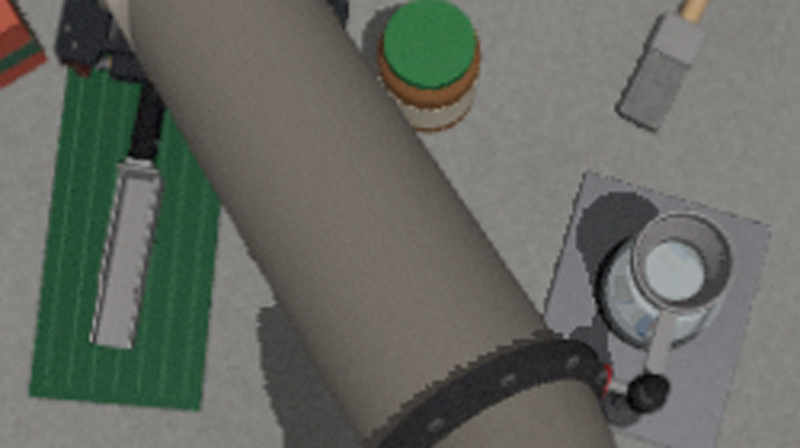

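View pics/w11.png

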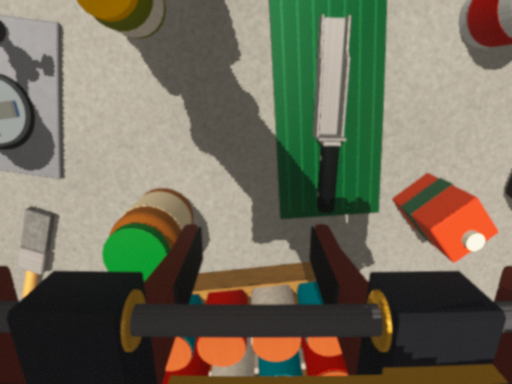

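Run:
```python
from h import *
import json
W=cam('wrist',json.load(open('pics/w11.json')));T=cam('top')
C=np.array([.5293,.2361]);a=np.radians(-2.6);M=np.array([[np.cos(a),np.sin(a)],[-np.sin(a),np.cos(a)]])
for n,c,p,z in [('end',W,(327,211),.04),('nose',W,(335,17),.01),('matend',W,(329,214),.004),('noseT',T,(112/3.2+125,346/3.2+130),.008)]:
    q=onz(c,*p,z); print(n,q.round(4),'mat frame',(M@(q[:2]-C)).round(4))
```

```text
end [0.6664 0.2205 0.04  ] mat frame [ 0.1376 -0.0093]
nose [0.4193 0.2502 0.01  ] mat frame [-0.1105  0.0091]
matend [0.6866 0.2305 0.004 ] mat frame [0.1574 0.0016]
noseT [0.4175 0.2469 0.008 ] mat frame [-0.1122  0.0057]
```

Nose and grip end are both well over the mat, so I am handing in.

```bash
python3 -c "
from h import *
print(r.close_job())"
```

```text
the job is handed in; nothing more can be done
None
```

The job is done and handed in at about 22 s of the 72 s allowed. All four tablets are in the jar and the empty scoop is back on its mat. No verdict was reported.

- **Lift and contact:** I gripped the scoop about 10 mm nose-ward of scoop_grip and carried it level to the stand. I felt for the rim in 1–2 mm steps and found it about 0.164–0.165 m above the counter; the pictures had suggested 0.161–0.164 m. The nose tip was about 22 mm from the funnel axis.
- **Tipping:** I tipped in 2 degree steps about the rim. The tablets slid at about 21 degrees, so I stopped there instead of going on to 35.
- **Nose force:** By averaged readings the nose rested at about 1 to 3 N in the checks after contact. Single force readings scatter by about 0.5 N or more, and I did not sample between checks. A brief loss or rise of contact between steps can't be ruled out.
- **Last checks:**
  - The side picture shows four tablets in the upright jar, and the scoop is empty.
  - The scoop lies flat on the mat, with its nose about 48 mm and its grip end about 22 mm inside the mat's ends.
  - The gripper is clear of everything.
  - By eye, the jar, the funnel and the bystanders I could see look unmoved. I did not measure them against the start, and the tins were not all fully in view at the end.
- **Disagreements:**
  - The scoop's tilt read from the side picture differed from the tool model by about 2 degrees, both before and after the pour. I took this as a reading bias.
  - While tipping, the force and the modelled rim height drifted apart by 1–2 mm, probably from slip in the fingers, so I went by the force.

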